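# Close down the tasting bench in the cold store

### The arm

A 6-joint arm with a two-finger parallel gripper is mounted at the origin on the work surface. World frame = base frame: x ahead of the robot, y to its left, z up, the work surface at z = 0. Lengths are in mm, angles in degrees, forces in N, time in s.
With the tool pointing down it reaches from about 300 to 850 mm from the base axis. Payload 4.2 kg.
Tool frame: the origin (TCP) lies on the front face of the gripper's body, between the roots of the fingers; the fingertips stand 78 mm ahead of it and the grasp point (between the pads) lies 60 mm ahead of it; x points along the fingers, y is the direction in which the jaws open and shut, and the axes are right-handed (so a half turn about x gives the same grasp; the last joint's range is limited). The gripper opens to 91 mm and grips with 3 to 60 N. Pads are 32 mm wide; open, the fingers measure 118 mm over their backs; the gripper's body (76 mm by 178 mm) begins 60 mm behind the grasp point.
Start: joints at [-73.854, 18.312, 89.639, -0, 72.044, -1.146], TCP at [170.914, -549.02, 292.276] pointing down, gripper open.
Joint ranges: [-177.97, 177.97], [-48.28, 115.42], [12.27, 149.76], [-77.06, 257.06], [2.81, 150.46], [-146.56, 146.56]. Speed limits (degrees/s): [147.25, 147.25, 180, 180, 180, 180].

### API

Orientations are given as [roll, pitch, yaw] about the fixed x, y, z axes, in that order (R = Rz(yaw) Ry(pitch) Rx(roll)).
In Python, from workcell import status, viewer, env gives the robot as it stands. The module is installed in compiled form; this text tells all that it offers.
- The arm moves only by the tool move_arm, never from a script. Its argument "moves" is a list of rows, each a list of 3 entries, a list of its own where there are three numbers: the shift along the tool's x, y, z in cm, then the turn about the tool's x in rad, then the gripper's target within -1 to 1 (fully open at 1, half-way at 0, shut at -1). A call has 1 to 20 rows; each row is the pose to reach, as a shift and turn from the pose commanded when the call began, along the tool's axes at that moment; what a row does not reach only later rows make up. A row lasts 1/8 s, in which the tool goes at most 62.5 mm and 10.7 degrees, less where a joint would pass 70% of its speed; a pose out of reach is approached as far as the arm can. A call with a gripper value outside its range is refused whole. The fingers move at their own pace and stop on an object; "force" is the grip in N (left out, the last holds). Time passes only in rows, so rows that repeat a pose let the fingers close. It gives the time, the measured TCP pose, the force and the opening at its end, in the units of the state.
- status.state(): the state, without advancing time (a new reading comes with each control period).
- viewer.grab_frame(name): name is "scene" or "top" or "wrist"; returns the picture (400x640x3 uint8, red, green, blue); there is no depth.
- viewer.get_calibration(name): a dict with "camera_matrix" (3x3 intrinsics, pixels), "D" ([k1, k2, p1, p2, k3] as OpenCV has them; the pictures are not rectified), "eye" and "rotation" of the camera in the world. Camera axes: x right, y down, z forward; pixel columns grow to the right and rows downward; lengths in mm; the calibration is good to about 2 mm. A picture is of the moment at which its call begins: read the wrist's pose just before it. get_calibration takes no time and is no camera call; for the wrist camera it gives the pose at the moment of the call.
- env.job_done(): hands the job in, once; it reports no verdict.
The state is a dict: "time_s": time; "qpos": joint angles; "qvel": joint speeds; "effort": joint torques, N m; "ee_pos": TCP position; "ee_rot": TCP orientation; "force": force on the tool from outside, world axes, zero at the start; "torque": the same for the moment, N m; "gripper_width": finger opening in mm.
Only numpy, scipy, OpenCV 4.12 (cv2) and the standard library are available. Lean on these libraries where they do the work, as an engineer would, in place of code of your own. Each camera call takes 0.05 s, during which the arm holds its last target.

### The job

The tasting is over: nest all the metal cups that are out on the bench, mouth up, into one fully nested stack in the blue four-wire cup caddy. Switch the sample pump and its cooler off with the reach rod: take the orange-handled rod from its rest, reach its bent end over the clear splash guard and push each of the two red-tipped levers all the way over to the right, from its green mark to its red one, keeping the hand itself off the pump unit and not leaning on the guard; then lay the rod back in the two notches of its rest, bent end hanging down. Leave the two drink cans where they stand.

Things in the scene. Friction and masses are not known exactly. Their poses are not given: they have to be found in the camera images.
- cup0_c (a point): insulated metal tasting cup with a black weighted foot, 75 mm tall, mouth up, tapering from 68 mm across at the rim to 48 mm at the foot; wall 2 mm; its inside floor is 31 mm above its foot, so a fully nested cup stands 31 mm higher than the one below, with about 2 mm of play; 0.19 kg. Point: its centre, 37.5 mm above the foot; z towards the mouth. May be absent.
- cup1_c (a point): another such cup, same sizes as cup0; its centre, half-way up. May be absent.
- cup2_c (a point): another such cup, same sizes as cup0; its centre, half-way up. May be absent.
- cup3_c (a point): another such cup, same sizes as cup0; its centre, half-way up. May be absent.
- cup4_c (a point): another such cup, same sizes as cup0; its centre, half-way up. May be absent.
- caddy_floor (a point): centre of the cup caddy's floor, 6 mm above the bench. The fixed caddy: a round blue base 120 mm across with four upright steel wires, 6 mm thick, reaching 115 mm above the bench (blue ball ends), 42 mm from the centre, at 45 degrees to this point's x and y axes; a cup has about 5 mm of play between them and fingers fit between them along x or y. To the left or right of the work.
- barmat: black rubber bar mat, 170 x 500 x 6 mm, fixed, on which the cups stand at the start; origin at the centre of its underside.
- rod_grip (a point): centre of the reach rod's orange handle, 116 mm long (x), 22 wide (y), 26 high (z). A 10 mm round bar runs through it from 110 mm behind to 190 mm ahead of this point along x, then bends at a right angle and runs 110 mm along -z. 0.26 kg, balancing about 40 mm ahead of this point. At the start it lies in its rest, x roughly away from the robot, bent end hanging down.
- rod_tip (a point): end of the rod's bent leg: 190 mm along x and 115 mm along -z from the handle's centre, same axes.
- rest_seat (a point): where the handle's centre sits when the rod lies in its rest: 150 mm above the bench; x along the rod to its bend, z up. The fixed rest has two posts, 85 mm ahead of and behind this point (14 mm thick), each with a white V notch, 44 mm wide at its mouth, 38 mm deep, top 178 mm above the bench, that holds the round bar; the handle is free between. To the left or right of the work.
- station: the sample pump unit, fixed: base plate, grey switch box (200 mm wide, top 46 mm above the bench) with two levers side by side, their pivots 58 mm left and right of the origin, 52 mm above the bench; a blue motor (near side 53 mm behind the levers, 104 mm high), pump head and hose stub (128 mm high). Origin on the bench midway between the levers; x away from the robot, y left, z up.
- guard: clear splash guard of the pump unit (origin and axes of the station): a front pane 285 mm wide, 65 mm in front (-x) of the levers, and side panes 140 mm to either side that run back to 23 mm behind the levers; 5 mm thick, top edge (white trim) 151 mm above the bench; open above and behind.
- lever_a_tip (a point): centre of the red ball, 18 mm across, at the end of the left switch lever (pump), a steel bat 9 mm thick; the ball's centre is 48 mm from the pivot. The lever swings left and right in the station's y-z plane and stays where it is left.
- lever_b_tip (a point): the same point of the right switch lever (cooler), which is just like the left one.
- switch_a (a joint): angle of the left switch lever (rad): +0.45 is hard over to the left (station +y, green mark, on), 0 upright, -0.45 hard over to the right (red mark, off). It takes 2 to 3 N at mid lever to move. It starts at the left.
- switch_b (a joint): angle of the right switch lever (rad), likewise.
- can_blue: full drink can, blue, 66 mm across, 121 mm tall; origin at the centre of its underside. Leave alone.
- can_cream: full drink can, cream, 66 mm across, 121 mm tall; origin at the centre of its underside. Leave alone.
Not all that is in view belongs to the job. Of the things like the part that bears caddy_floor, leave any that is turquoise; of the rest the smaller one is meant.

How it is judged (in metres and radians):
On the way:
1. both switch levers are over at the red (off) side while the rod's bent end is down behind the splash guard (value of joint each of switch_a, switch_b below -0.3 rad and x of rod_tip in the frame of station above -0.06 m and horizontal distance between rod_tip and station below 0.15 m and height (world z) of rod_tip below 0.14 m), for 0.1 s.
At the end, for the whole second after the job is handed in: Every cup present is upright, within 20 mm of the caddy's centre, and stands on its floor (within 15 mm) or is fully nested in another (31 mm above it, +-6; axes within 7 mm); both levers are past -0.3 rad; the rod lies in its rest (handle within 20 mm of the seat, 0.12 rad along it, bent end down) (((horizontal distance between cup0_c and caddy_floor below 0.015 m and height (world z) of cup0_c below 0.049 m) or (horizontal distance between cup0_c and cup1_c below 0.007 m and z of cup0_c in the frame of cup1_c between 0.025 and 0.037 m) or (horizontal distance between cup0_c and cup2_c below 0.007 m and z of cup0_c in the frame of cup2_c between 0.025 and 0.037 m) or (horizontal distance between cup0_c and cup3_c below 0.007 m and z of cup0_c in the frame of cup3_c between 0.025 and 0.037 m) or (horizontal distance between cup0_c and cup4_c below 0.007 m and z of cup0_c in the frame of cup4_c between 0.025 and 0.037 m)) and horizontal distance between each of cup0_c, cup1_c, cup2_c, cup3_c, cup4_c and caddy_floor below 0.02 m and angle between each of cup0_c, cup1_c, cup2_c, cup3_c, cup4_c's own z axis and vertical below 0.12 rad and ((horizontal distance between cup1_c and caddy_floor below 0.015 m and height (world z) of cup1_c below 0.049 m) or (horizontal distance between cup1_c and cup0_c below 0.007 m and z of cup1_c in the frame of cup0_c between 0.025 and 0.037 m) or (horizontal distance between cup1_c and cup2_c below 0.007 m and z of cup1_c in the frame of cup2_c between 0.025 and 0.037 m) or (horizontal distance between cup1_c and cup3_c below 0.007 m and z of cup1_c in the frame of cup3_c between 0.025 and 0.037 m) or (horizontal distance between cup1_c and cup4_c below 0.007 m and z of cup1_c in the frame of cup4_c between 0.025 and 0.037 m)) and ((horizontal distance between cup2_c and caddy_floor below 0.015 m and height (world z) of cup2_c below 0.049 m) or (horizontal distance between cup2_c and cup0_c below 0.007 m and z of cup2_c in the frame of cup0_c between 0.025 and 0.037 m) or (horizontal distance between cup2_c and cup1_c below 0.007 m and z of cup2_c in the frame of cup1_c between 0.025 and 0.037 m) or (horizontal distance between cup2_c and cup3_c below 0.007 m and z of cup2_c in the frame of cup3_c between 0.025 and 0.037 m) or (horizontal distance between cup2_c and cup4_c below 0.007 m and z of cup2_c in the frame of cup4_c between 0.025 and 0.037 m)) and ((horizontal distance between cup3_c and caddy_floor below 0.015 m and height (world z) of cup3_c below 0.049 m) or (horizontal distance between cup3_c and cup0_c below 0.007 m and z of cup3_c in the frame of cup0_c between 0.025 and 0.037 m) or (horizontal distance between cup3_c and cup1_c below 0.007 m and z of cup3_c in the frame of cup1_c between 0.025 and 0.037 m) or (horizontal distance between cup3_c and cup2_c below 0.007 m and z of cup3_c in the frame of cup2_c between 0.025 and 0.037 m) or (horizontal distance between cup3_c and cup4_c below 0.007 m and z of cup3_c in the frame of cup4_c between 0.025 and 0.037 m)) and ((horizontal distance between cup4_c and caddy_floor below 0.015 m and height (world z) of cup4_c below 0.049 m) or (horizontal distance between cup4_c and cup0_c below 0.007 m and z of cup4_c in the frame of cup0_c between 0.025 and 0.037 m) or (horizontal distance between cup4_c and cup1_c below 0.007 m and z of cup4_c in the frame of cup1_c between 0.025 and 0.037 m) or (horizontal distance between cup4_c and cup2_c below 0.007 m and z of cup4_c in the frame of cup2_c between 0.025 and 0.037 m) or (horizontal distance between cup4_c and cup3_c below 0.007 m and z of cup4_c in the frame of cup3_c between 0.025 and 0.037 m)) and value of joint each of switch_a, switch_b below -0.3 rad and distance between rod_grip and rest_seat below 0.02 m and angle between the x axis of rod_grip and the x axis of rest_seat, either way round below 0.12 rad and angle between rod_grip's own z axis and vertical below 0.35 rad); the robot touches nothing.
It fails at once if the hand or arm touches the pump unit or its levers (contact force between any of the fingers, the arm and station above 0.5 N).
It fails at once if the splash guard is leaned on or struck (over 15 N) (contact force between anything else and guard above 15 N).
It fails at once if the blue can is shifted or toppled (moved over 30 mm) (distance of can_blue from where it was at the start of the episode above 0.03 m).
It fails at once if the cream can is shifted or toppled (moved over 30 mm) (distance of can_cream from where it was at the start of the episode above 0.03 m).
Of cup0, cup1, cup2, cup3, cup4 only 3 to 5 are there at a start; the rules pass over those that are not, and their reading is None.
At some moment in a run one of cup0, cup1, cup2, cup3, cup4 may be knocked a few centimetres aside while the robot is not near it.
It also fails if it takes over 208 s, if anything falls off the work surface, if the arm or the gripper's body presses on something with over 40 N, if the wrist force passes 120 N, or if a joint passes its speed limit or range.

## Working session

There is one attempt and no reset: what is moved stays moved. The work goes in short steps, Python scripts to look and compute and a tool call to move; the robot and the scene stay as the last step left them, time stands still between calls to the robot, and variables do not carry over. Pictures are saved under pics/ and viewed, and the job is handed in when it is done.

Besides the shell and the picture viewer there is one more tool, called as name([rows], argument=value, ...), one row to a line, values as JSON. move_arm: Moves the arm, as the interface text tells. Its arguments: {"type":"object","properties":{"moves":{"type":"array","items":{"type":"array"}},"force":{"type":"number"}},"required":["moves"]}

```bash
mkdir -p pics; python3 - <<'E'
from workcell import status, viewer, env
import cv2
print(status.state())
for n in ["scene","top","wrist"]:
    c=viewer.get_calibration(n); print(n,{k:(v.tolist() if hasattr(v,'tolist') else v) for k,v in c.items()})
    im=viewer.grab_frame(n); cv2.imwrite(f"pics/{n}0.png",im[:,:,::-1])
E
```

```text
{'time_s': 0.0, 'qpos': array([-7.38532859e+01,  1.83510836e+01,  8.97076730e+01,  1.33990134e-03,
        7.20438710e+01, -1.14469185e+00]), 'qvel': array([ 0.08457373, -0.01615717, -0.05324862,  0.07290666,  0.01258682,
       -0.0154058 ]), 'effort': array([ 2.91189848e-03, -4.12460375e+01, -2.31972241e+01,  7.30384723e-02,
        4.57093993e-02, -1.54062764e-04]), 'ee_pos': array([ 170.82105608, -548.64459036,  291.41716726]), 'ee_rot': array([-91.85585728,  89.89736451, 105.43513442]), 'force': array([ 0.47261076,  0.3226179 , -0.24804908]), 'torque': array([-0.00698455,  0.02425461, -0.04502782]), 'gripper_width': 90.96298630133889}
scene {'camera_matrix': [[426.64165071252893, 0.0, 313.93958875468684], [0.0, 426.64165071252893, 200.04739935721722], [0.0, 0.0, 1.0]], 'D': [-0.016153992029980444, 0.0, 0.0, 0.0, 0.0], 'eye': [1341.8617229326555, 415.7203401062357, 965.5184369292477], 'rotation': [-133.27314307380874, 0.5682812294705568, 110.36614044583787]}
top {'camera_matrix': [[372.8384068907103, 0.0, 320.19824984142116], [0.0, 372.8384068907103, 200.68470852841835], [0.0, 0.0, 1.0]], 'D': [-0.03780248219611648, 0.0, 0.0, 0.0, 0.0], 'eye': [350.83747039928846, 85.50486017964982, 1421.0705493823252], 'rotation': [-174.13496187469195, -0.9668842478610057, -90.3556388262874]}
wrist {'camera_matrix': [[306.348306407454, 0.0, 318.76453639391997], [0.0, 306.348306407454, 201.96815765422224], [0.0, 0.0, 1.0]], 'D': [0.005420513409649369, 0.0, 0.0, 0.0, 0.0], 'eye': [244.19225069730712, -526.2500097068823, 384.07583832471715], 'rotation': [164.24114754697638, 0.1689179483824586, -72.7131728150711]}
```

View pics/scene0.png

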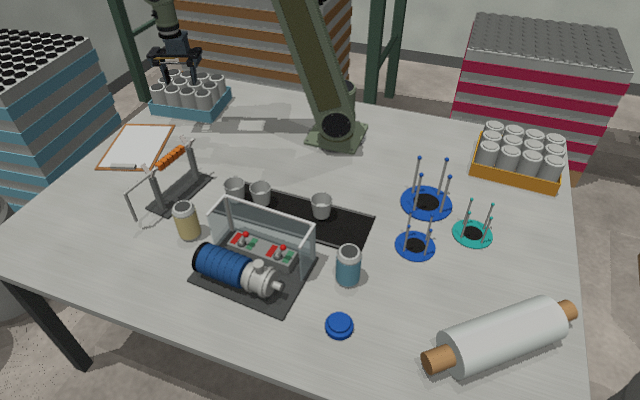

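View pics/top0.png

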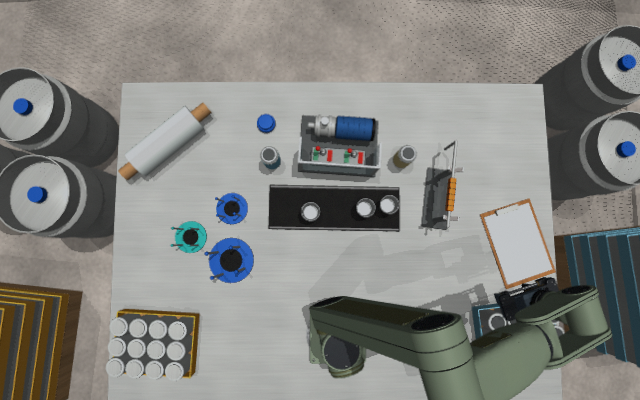

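View pics/wrist0.png

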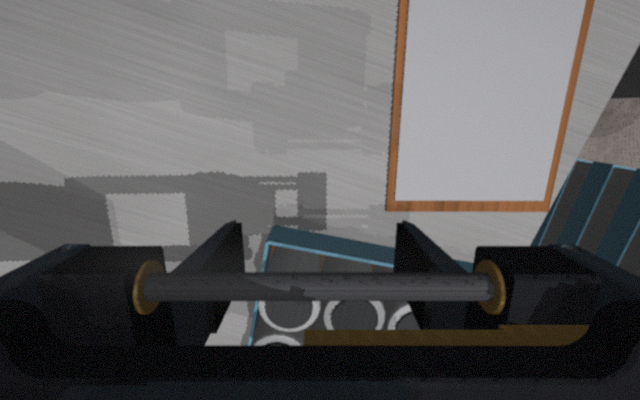

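The top view shows three cups on the mat at (310,212), (365,208) and (389,204). There are three caddies: blue small (232,208), blue large (231,260) and turquoise (190,237). The trayed cups at (150,345) and the tray under the arm are decoys, not out on the bench. The rod rest is at (440,190) and the station at (340,145). By the description I choose the small blue caddy, and I'll check that in crops.

```bash
python3 - <<'E'
import cv2
a=cv2.imread("pics/top0.png");b=cv2.imread("pics/scene0.png")
cv2.imwrite("pics/c_t1.png",cv2.resize(a[175:295,160:320],None,fx=5,fy=5,interpolation=cv2.INTER_CUBIC))
cv2.imwrite("pics/c_t2.png",cv2.resize(a[100:240,250:410],None,fx=4,fy=4,interpolation=cv2.INTER_CUBIC))
cv2.imwrite("pics/c_t3.png",cv2.resize(a[130:245,390:490],None,fx=5,fy=5,interpolation=cv2.INTER_CUBIC))
cv2.imwrite("pics/c_s1.png",cv2.resize(b[140:280,370:510],None,fx=4,fy=4,interpolation=cv2.INTER_CUBIC))
cv2.imwrite("pics/c_s2.png",cv2.resize(b[170:310,170:380],None,fx=3.8,fy=3.8,interpolation=cv2.INTER_CUBIC))
cv2.imwrite("pics/c_s3.png",cv2.resize(b[120:240,110:230],None,fx=5,fy=5,interpolation=cv2.INTER_CUBIC))
E
```

```text
(no output)
```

View pics/c_t1.png

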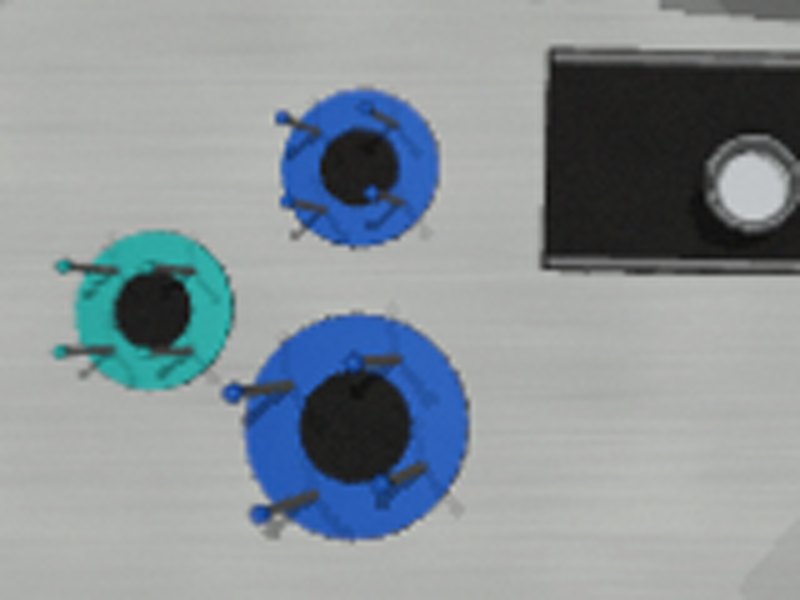

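View pics/c_t2.png

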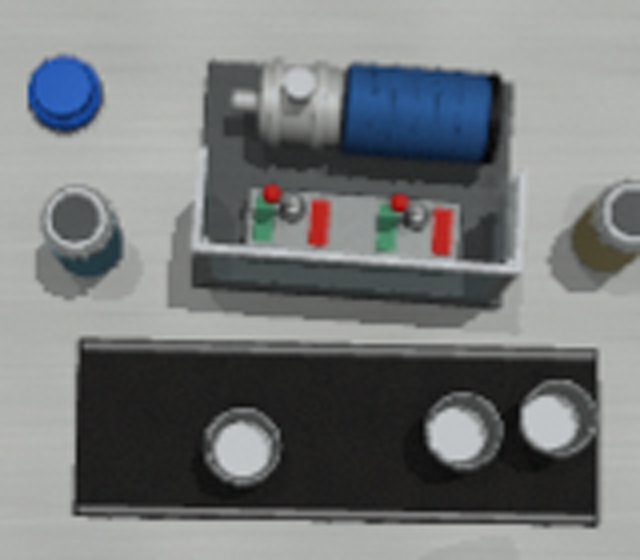

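View pics/c_t3.png

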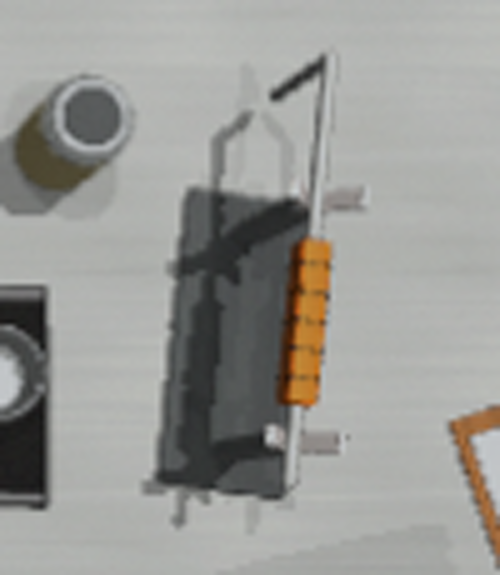

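View pics/c_s1.png

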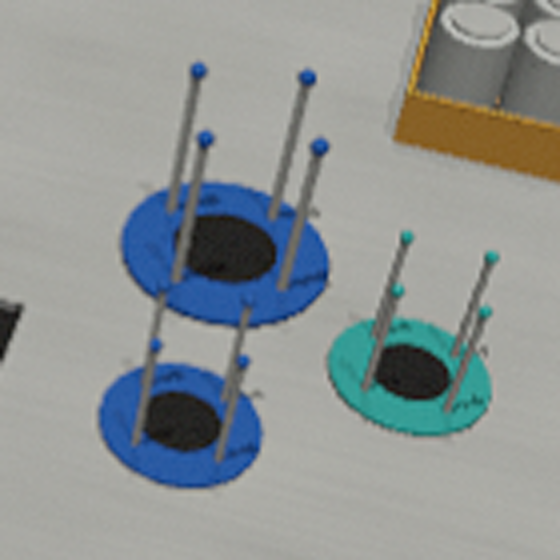

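View pics/c_s2.png

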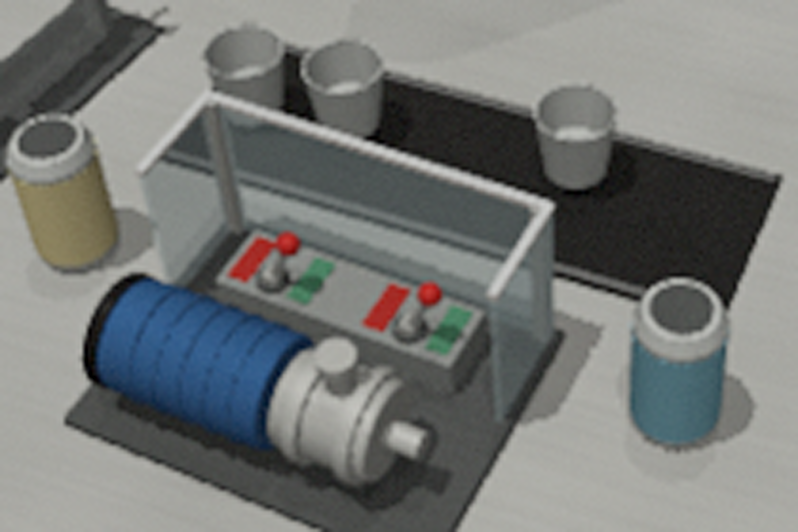

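View pics/c_s3.png

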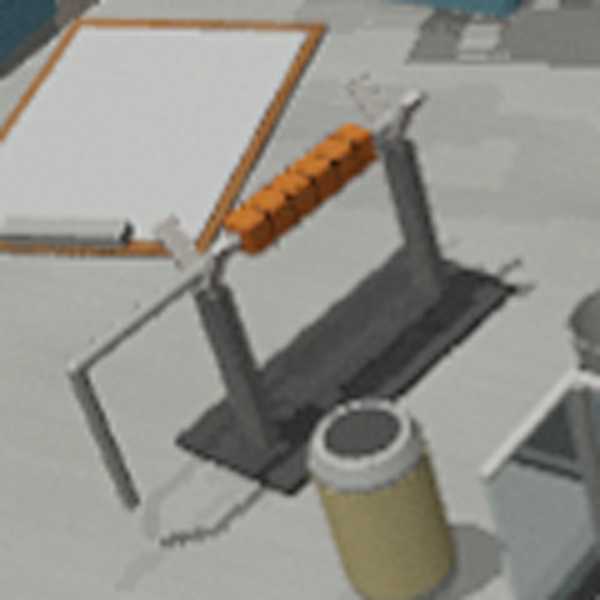

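```bash
cat > h.py <<'E'
import numpy as np, cv2
from scipy.spatial.transform import Rotation as Ro
from workcell import status, viewer, env
def cal(n):
    c=viewer.get_calibration(n); K=np.array(c["camera_matrix"]);D=np.array(c["D"])
    R=Ro.from_euler('xyz',c["rotation"],degrees=True).as_matrix(); return K,D,np.array(c["eye"]),R
def ray(n,px,C=None):
    K,D,e,R=C or cal(n)
    u=cv2.undistortPoints(np.array([[px]],float),K,D)[0,0]
    return e,R@np.array([u[0],u[1],1.])
def onz(n,px,z,C=None):
    e,d=ray(n,px,C); return e+d*(z-e[2])/d[2]
def tri(pt,ps):
    A=[];b=[]
    for n,p in (("top",pt),("scene",ps)):
        e,d=ray(n,p); d/=np.linalg.norm(d); P=np.eye(3)-np.outer(d,d); A.append(P);b.append(P@e)
    x=np.linalg.lstsq(np.vstack(A),np.hstack(b),rcond=None)[0]
    r=np.linalg.norm(np.vstack(A)@x-np.hstack(b)); return x,r
def proj(n,X,C=None):
    K,D,e,R=C or cal(n); q=(np.atleast_2d(X)-e)@R
    return cv2.projectPoints(q,np.zeros(3),np.zeros(3),K,D)[0][:,0]
def pose():
    s=status.state(); R=Ro.from_euler('xyz',s["ee_rot"],degrees=True).as_matrix(); return s,R
def go(x,y,zg,psi=None):
    """shift (cm) to bring grasp pt to x,y,zg (mm), psi = world angle of tool y axis(deg, mod 180)"""
    s,R=pose(); d=np.array([x,y,zg+60])-s["ee_pos"]; sh=R.T@d/10
    cur=np.degrees(np.arctan2(R[1,1],R[0,1])); t=0
    if psi is not None: t=-np.radians((psi-cur+90)%180-90)   # tool x is down
    print("tcp",s["ee_pos"].round(1),"psi",round(cur,1),"tilt",round(np.degrees(np.arccos(-R[2,0])),2),"q6",s["qpos"][5].round(1),"-> shift",sh.round(2),"turn",round(t,3), "t",s["time_s"])
def save(n,name,crop=None,f=1):
    im=viewer.grab_frame(n)[:,:,::-1].copy(); 
    if crop: im=im[crop[1]:crop[3],crop[0]:crop[2]]
    if f!=1: im=cv2.resize(im,None,fx=f,fy=f,interpolation=cv2.INTER_CUBIC)
    cv2.imwrite("pics/"+name,im)
E
python3 - <<'E'
from h import *
t1=lambda x,y:(160+x/5-.4,175+y/5-.4); t2=lambda x,y:(250+x/4-.4,100+y/4-.4); t3=lambda x,y:(390+x/5-.4,130+y/5-.4)
s1=lambda x,y:(370+x/4-.4,140+y/4-.4); s2=lambda x,y:(170+x/3.8-.4,170+y/3.8-.4); s3=lambda x,y:(110+x/5-.4,120+y/5-.4)
def show(l,p,z,s=None):
    X=onz("top",p,z); o=f"{l}: {X.round(1)}"
    if s:
        Y=onz("scene",s,z); T,r=tri(p,s); o+=f" scene {Y.round(1)} tri {T.round(1)} r{r:.1f}"
    print(o)
show("caddy",t1(361,167),6,s1(181,425))
for q in [(283,118),(366,107),(289,201),(372,192)]: show("ball",t1(*q),115)
show("bigcaddy",t1(357,427),6,s1(226,253))
show("bigball",t1(232,393),160,s1(307,78))   # maybe
for q in [(354,363),(381,484),(260,514)]: show("bigball",t1(*q),150)
show("cupA",t2(242,447),81,s2(574,112)); show("cupB",t2(463,430),81,s2(343,67)); show("cupC",t2(557,420),81,s2(245,53))
show("levA",t2(272,193),95,s2(429,294)); show("levB",t2(399,202),95,s2(288,243))
show("guardL",t2(197,243),151,s2(550,206)); show("guardR",t2(520,268),151,s2(212,98))
show("guardLb",t2(199,150),151,s2(493,292)); show("guardRb",t2(521,176),151,s2(147,169))
show("canblue",t2(79,218),121,s2(680,306)); show("cancream",t2(634,212),121,s2(50,138))
show("bend",t3(330,57),155,s3(77,371)); show("rear",t3(291,492),155,s3(415,98)); show("handle",t3(308,322),163,s3(303,182))
show("tip",t3(271,98),35,s3(133,505))
E
```

```text
caddy: [469.6 397.    6. ] scene [473.5 399.6   6. ] tri [469.8 398.7   1.6] r1.2
ball: [495.3 428.5 115. ]
ball: [502.8 370.2 115. ]
ball: [436.8 423.  115. ]
ball: [442.9 364.9 115. ]
bigcaddy: [273.9 396.8   6. ] scene [278.9 399.8   6. ] tri [273.4 398.8   0.7] r1.3
bigball: [305.2 447.  160. ] scene [234.3 427.9 160. ] tri [307.6 429.2 214.2] r3.2
bigball: [324.6 367.8 150. ]
bigball: [243.7 348.4 150. ]
bigball: [224.1 429.4 150. ]
cupA: [449.9  98.6  81. ] scene [453.2  98.2  81. ] tri [450.4  98.   78.4] r1.1
cupB: [ 464.3 -101.1   81. ] scene [466.5 -99.2  81. ] tri [ 464.3 -101.    78.7] r0.7
cupC: [ 473.  -186.8   81. ] scene [ 478.1 -183.9   81. ] tri [ 473.3 -187.6   76. ] r0.4
levA: [679.8  70.5  95. ] scene [677.6  70.4  95. ] tri [679.2  70.9  97. ] r0.5
levB: [671.3 -44.8  95. ] scene [668.1 -45.1  95. ] tri [670.4 -44.1  97.8] r0.7
guardL: [621.9 136.3 151. ] scene [618.7 139.8 151. ] tri [620.8 138.3 152.7] r3.0
guardR: [ 599.2 -143.7  151. ] scene [ 600.2 -135.4  151. ] tri [ 598.2 -141.   148.1] r4.9
guardLb: [704.4 134.6 151. ] scene [704.4 131.6 151. ] tri [704.7 133.2 151.8] r2.0
guardRb: [ 680.9 -146.5  151. ] scene [ 682.  -142.5  151. ] tri [ 680.7 -145.5  149. ] r2.1
canblue: [651.2 242.1 121. ] scene [649.5 244.5 121. ] tri [650.6 243.3 121.8] r1.9
cancream: [ 655.8 -252.8  121. ] scene [ 653.8 -249.3  121. ] tri [ 654.7 -250.9  121.7] r2.7
bend: [ 689.5 -413.9  155. ] scene [ 694.9 -406.   155. ] tri [ 690.1 -414.6  148.8] r2.6
rear: [ 384.8 -373.1  155. ] scene [ 398.8 -368.6  155. ] tri [ 385.6 -378.3  143.7] r1.6
handle: [ 501.  -386.8  163. ] scene [ 509.3 -378.1  163. ] tri [ 501.1 -388.1  155. ] r2.5
tip: [ 689.3 -413.8   35. ] scene [ 687.7 -415.8   35. ] tri [ 689.1 -413.5   37. ] r0.6
```

Positions from the two views agree within a few mm. I'm going above the rod first.

```bash
python3 - <<'E'
from h import *
a=np.radians(-7.2)
go(501+15*np.cos(a),-387.5+15*np.sin(a),235,82.8)
s,R=pose(); print(R.round(3))
E
```

```text
tcp [ 170.9 -548.8  291.6] psi -72.7 tilt 0.08 q6 -1.1 -> shift [ -0.33  -4.96 -37.68] turn 0.427 t 0.15
[[-0.     0.297 -0.955]
 [ 0.001 -0.955 -0.297]
 [-1.    -0.001 -0.   ]]
```

move_arm([
  [[-0.3,-5,-37.7],0.427,1],
  [[-0.3,-5,-37.7],0.427,1],
  [[-0.3,-5,-37.7],0.427,1],
  [[-0.3,-5,-37.7],0.427,1],
  [[-0.3,-5,-37.7],0.427,1],
  [[-0.3,-5,-37.7],0.427,1],
  [[-0.3,-5,-37.7],0.427,1],
  [[-0.3,-5,-37.7],0.427,1],
  [[-0.3,-5,-37.7],0.427,1],
  [[-0.3,-5,-37.7],0.427,1],
  [[-0.3,-5,-37.7],0.427,1],
], force=50)

```text
time_s: 1.52
ee_pos: [515.1, -389.9, 295.6]
ee_rot: [121.3, 90.0, -66.0]
force: [-0.0, 0.6, 1.1]
gripper_width: 91.4
```

```bash
python3 - <<'E'
from h import *
a=np.radians(-7.2)
go(501+15*np.cos(a),-387.5+15*np.sin(a),235,82.8)
save("wrist","w1.png")
c=cal("wrist")
r=lambda x,y,z:[501+x*np.cos(a)-y*np.sin(a),-387.5+x*np.sin(a)+y*np.cos(a),z]
print(proj("wrist",[r(58,0,163),r(-58,0,163),r(190,0,155),r(85,0,155)],c).round(0))
E
```

```text
tcp [ 515.1 -389.9  295.6] psi -97.3 tilt 0.02 q6 59.1 -> shift [ 0.06 -0.07 -0.07] turn -0.001 t 1.525
[[318. 162.]
 [318. 300.]
 [318. -45.]
 [318. 124.]]
```

View pics/w1.png

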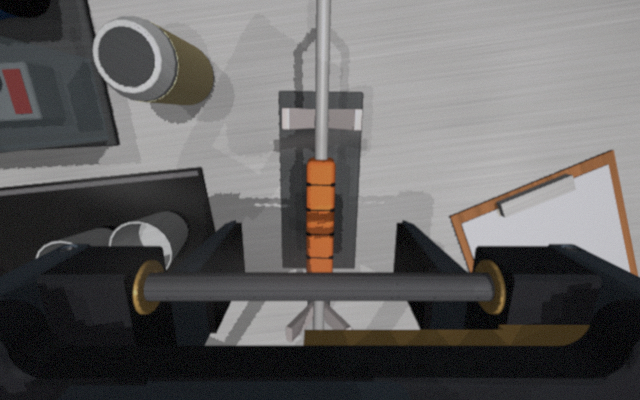

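The wrist view shows the handle at u≈320, centred between the fingers, with its end at v≈160 as predicted. Descending and gripping.

move_arm([
  [[3,0,0],0.01,1],
  [[6,0,0],0.01,1],
  [[8,0,0],0.01,1],
  [[8.5,0,0],0.01,1],
  [[8.5,0,0],0.01,1],
  [[8.5,0,0],0.01,-1],
  [[8.5,0,0],0.01,-1],
  [[8.5,0,0],0.01,-1],
  [[8.5,0,0],0.01,-1],
  [[8.5,0,0],0.01,-1],
  [[8.5,0,0],0.01,-1],
  [[8.5,0,0],0.01,-1],
  [[8.5,0,0],0.01,-1],
], force=55)

```text
time_s: 3.2
ee_pos: [515.8, -390.7, 210.4]
ee_rot: [100.4, 89.8, -87.4]
force: [-0.9, -5.2, -0.8]
gripper_width: 21.6
```

move_arm([
  [[-2,0,0],0,-1],
  [[-4,0,0],0,-1],
  [[-7,0,0],0,-1],
  [[-10,0,0],0,-1],
  [[-13,0,0],0,-1],
  [[-15,0,0],0,-1],
  [[-15,0,0],0,-1],
  [[-15,0,0],0,-1],
])

```text
time_s: 4.2
ee_pos: [515.6, -388.8, 358.5]
ee_rot: [-33.0, 89.8, 139.3]
force: [0.3, 0.5, -3.4]
gripper_width: 21.7
```

```bash
python3 - <<'E'
from h import *
save("wrist","w2.png"); save("scene","s2.png",(90,80,250,240),3.7); save("top","t2.png",(380,80,520,240),3.7)
s,R=pose(); print(s["force"],s["torque"],s["gripper_width"])
# target
o=np.array([674,-8]); a=np.radians(-4.5); 
def st(x,y): return o+[x*np.cos(a)-y*np.sin(a), x*np.sin(a)+y*np.cos(a)]
p=st(-175,114); print(p); go(p[0],p[1],300,85.5)
E
```

```text
[ 0.03208059  0.32212743 -3.41446185] [ 0.00723924  0.07823183 -0.01181724] 21.586178250013074
[508.48380351 119.3789178 ]
tcp [ 515.7 -388.9  358.7] psi -97.7 tilt 0.17 q6 59.7 -> shift [-4.000e-02 -5.027e+01  7.570e+00] turn -0.057 t 4.35
```

View pics/s2.png

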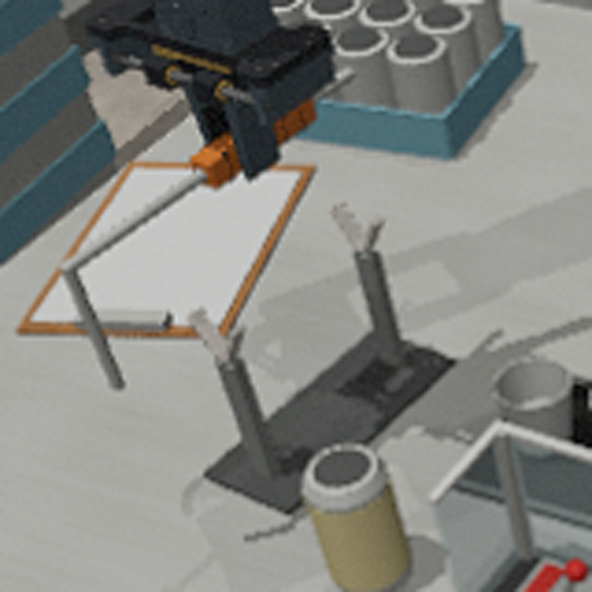

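View pics/t2.png

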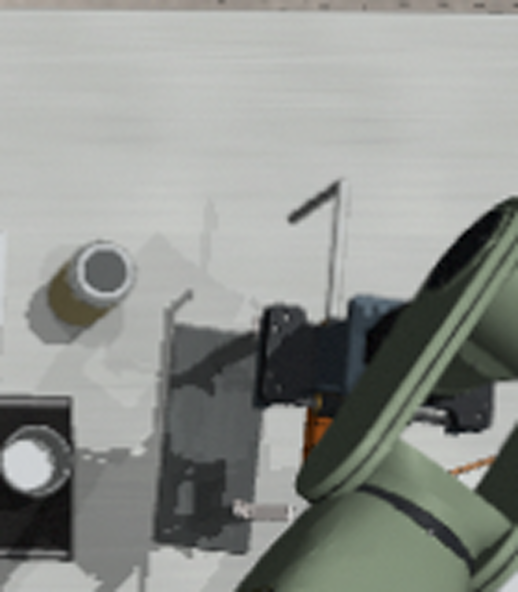

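View pics/w2.png

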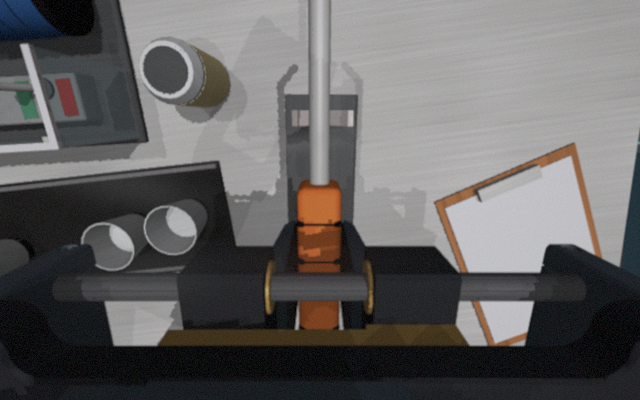

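```bash
python3 - <<'E'
from h import *
for a,b in (((459.0,139.0),(121.7,183.8)),((472.1,129.4),(108.7,152.)),): print(tri(a,b))
s,R=pose(); p=s["ee_pos"]; z=-R[:,2]; print(p,z)
g=p+60*R[:,0]; print("exp tip", g, g-R[:,2]*0+175*np.array([np.cos(np.radians(-7.7)),np.sin(np.radians(-7.7)),0])-[0,0,115])
E
```

```text
(array([ 687.80791539, -413.08363073,  185.18222598]), np.float64(1.7450691188261056))
(array([ 688.22660788, -411.23216863,  297.07362906]), np.float64(1.7562713170591902))
[ 515.73929901 -388.94815869  358.65937345] [ 0.99087774 -0.13474046 -0.00251363]
exp tip [ 515.60188148 -388.83940623  298.65962937] [ 689.02394143 -412.28698868  183.65962937]
```

move_arm([
  [[-1.5,-2,0],0,-1],
  [[-1.5,-5,0.5],0,-1],
  [[-1.5,-9,1],-0.01,-1],
  [[-1.5,-13,2],-0.02,-1],
  [[-1.5,-17,3],-0.03,-1],
  [[-1.5,-21,4],-0.04,-1],
  [[-1.5,-25,4.5],-0.05,-1],
  [[-1.5,-29,5],-0.057,-1],
  [[-1.5,-33,5.5],-0.057,-1],
  [[-1.5,-37,6],-0.057,-1],
  [[-1.5,-41,6.5],-0.057,-1],
  [[-1.5,-45,7],-0.057,-1],
  [[-1.5,-48,7.4],-0.057,-1],
  [[-1.5,-50,7.6],-0.057,-1],
  [[-1.5,-50.3,7.6],-0.057,-1],
  [[-1.5,-50.3,7.6],-0.057,-1],
  [[-1.5,-50.3,7.6],-0.057,-1],
])

```text
time_s: 6.48
ee_pos: [508.4, 118.8, 375.5]
ee_rot: [134.4, 90.0, -50.1]
force: [0.3, 0.3, -2.8]
gripper_width: 21.6
```

```bash
python3 - <<'E'
from h import *
save("wrist","w3.png"); save("scene","s3.png",(170,100,380,310),3); save("top","t3.png",(250,60,430,240),3.3)
go(508.5,119.4,185,85.5)
s,R=pose(); print(s["force"],s["torque"])
E
```

```text
tcp [508.5 118.8 375.3] psi -94.5 tilt 0.01 q6 106.4 -> shift [ 1.303e+01 -6.000e-02  1.000e-02] turn -0.001 t 6.625
[-0.52873558 -0.2034005  -2.55001734] [0.00997368 0.08387833 0.06156152]
```

View pics/s3.png

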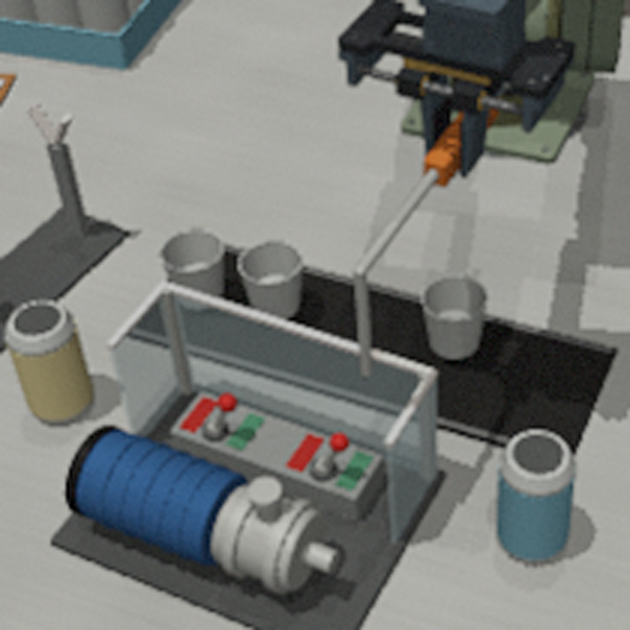

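View pics/t3.png

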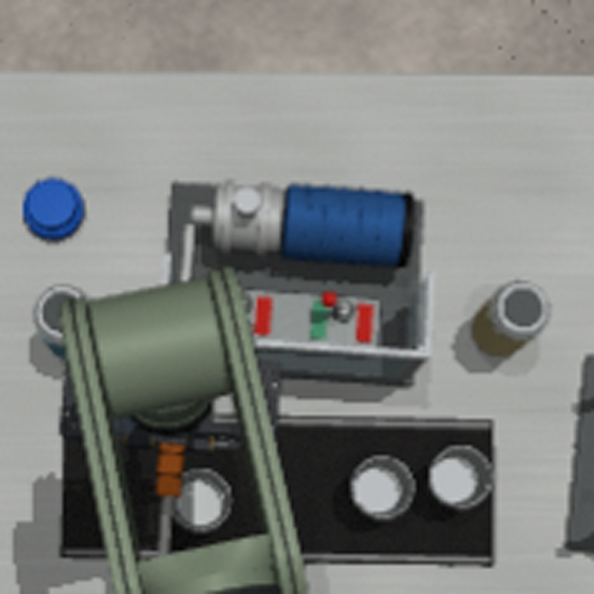

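View pics/w3.png

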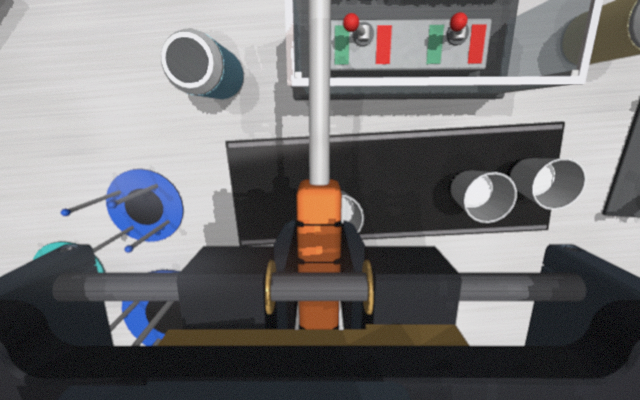

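```bash
python3 - <<'E'
from h import *
s,R=pose()
g=s["ee_pos"]+60*R[:,0]; zz=-R[:,2]
print("exp tip",(g-R[:,2]*0+175*R[:,2]*1+115*R[:,0]).round(1), onz("scene",(291.7,224),200).round(1))
for p in ((351,22),(459,20)): print(onz("wrist",p,95).round(1))
for p in ((295,81),(583,78)): print(onz("wrist",p,151).round(1))
E
```

```text
exp tip [334.1 132.6 200.3] [681.8 103.9 200. ]
[679.1  70.5  95. ]
[671.6 -45.8  95. ]
[618.7 133.2 151. ]
[ 599.  -142.5  151. ]
```

move_arm([
  [[2,0,0],0,-1],
  [[4,0,0],0,-1],
  [[6,0,0],0,-1],
  [[8,0,0],0,-1],
  [[10,0,0],0,-1],
  [[12,0,0],0,-1],
  [[13,0,0],0,-1],
  [[13,0,0],0,-1],
  [[13,0,0],0,-1],
])

```text
time_s: 7.75
ee_pos: [509.1, 119.4, 246.1]
ee_rot: [-167.3, 89.9, 8.2]
force: [-0.4, 0.1, -3.0]
gripper_width: 21.8
```

```bash
python3 - <<'E'
from h import *
save("scene","s4.png",(170,140,330,300),3.7);save("wrist","w4.png")
s,R=pose(); print(s["ee_pos"],s["force"],s["torque"],R.round(3))
E
```

```text
[508.95514932 119.49946727 246.11136575] [ 0.95465665 -0.25307735 -1.44046742] [0.05272357 0.1018916  0.03371826] [[ 0.002 -0.078 -0.997]
 [ 0.    -0.997  0.078]
 [-1.    -0.    -0.002]]
```

View pics/s4.png

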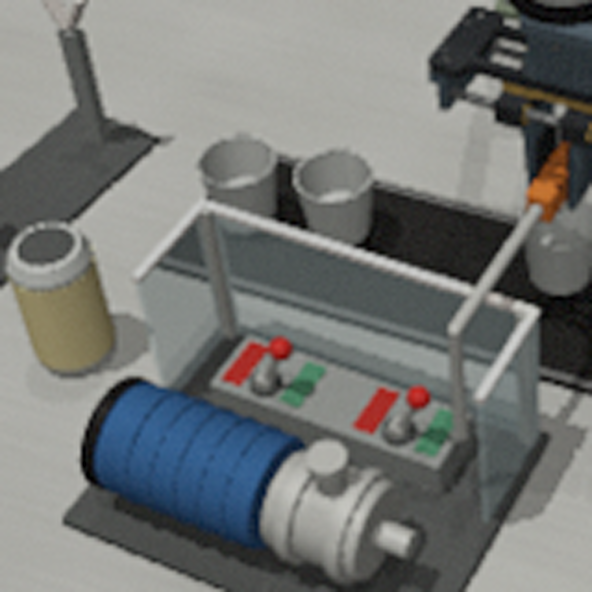

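View pics/w4.png

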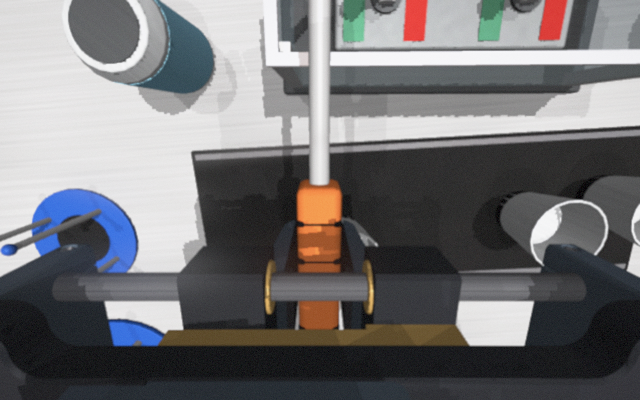

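move_arm([
  [[0,1,0],0,-1],
  [[0,2,0],0,-1],
  [[0,2.6,0],0,-1],
  [[0,3.2,0],0,-1],
  [[0,3.8,0],0,-1],
  [[0,4.4,0],0,-1],
  [[0,5.0,0],0,-1],
  [[0,5.6,0],0,-1],
  [[0,6.2,0],0,-1],
  [[0,6.2,0],0,-1],
])

```text
time_s: 9.1
ee_pos: [504.7, 58.8, 245.7]
ee_rot: [-127.9, 89.7, 47.7]
force: [2.9, 7.0, -2.9]
gripper_width: 22.0
```

```bash
python3 - <<'E'
from h import *
save("scene","s5.png",(170,140,330,300),3.7)
s,R=pose(); print(s["ee_pos"],s["force"],s["torque"])
E
```

```text
[504.76790108  58.82683825 245.69702869] [ 2.85243814  5.65378723 -3.13507408] [ 1.9958093  -0.72506697  1.24037564]
```

View pics/s5.png

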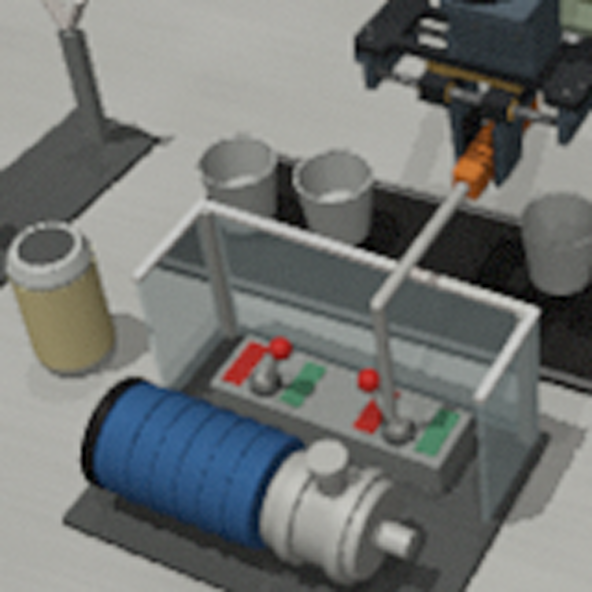

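move_arm([
  [[0,0.2,0],0,-1],
  [[0,0.4,0],0,-1],
  [[0,0.4,0],0,-1],
])

```text
time_s: 9.52
ee_pos: [505.1, 55.5, 246.0]
ee_rot: [-135.0, 89.6, 40.6]
force: [3.8, 8.8, -3.2]
gripper_width: 21.7
```

```bash
python3 - <<'E'
from h import *
save("scene","s6.png",(170,140,330,300),3.7)
s,R=pose(); print(s["ee_pos"],s["force"],s["torque"])
o=np.array([674,-8]); a=np.radians(-4.5); U=np.array([[np.cos(a),np.sin(a)],[-np.sin(a),np.cos(a)]])
X=onz("scene",(269.4,242.4),95); print(X, U@(X[:2]-o))
E
```

```text
[505.09141997  55.46896585 245.97680129] [ 3.41030803  8.39572873 -2.91699786] [ 2.45962984 -1.00101777  1.55571635]
[674.84888972  30.74404421  95.        ] [-2.1935498  38.69121237]
```

View pics/s6.png

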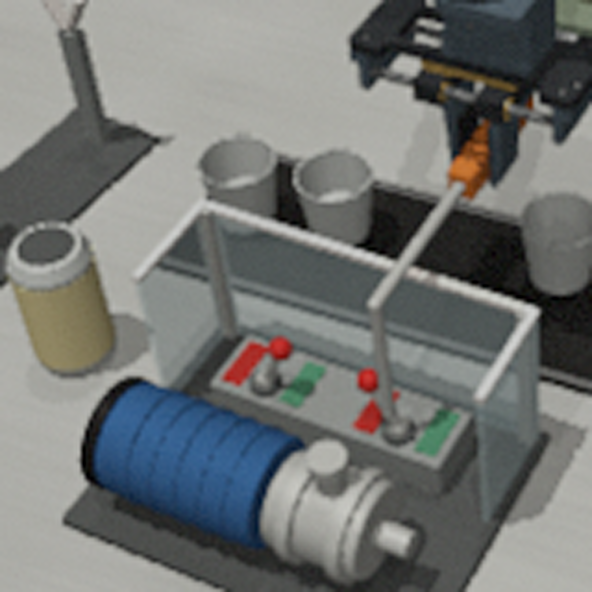

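Lever A's ball is at station y≈38.7 (about -0.41 rad) and it didn't move further under more load, so it is at the stop. Backing off and lifting.

move_arm([
  [[0,-1,0],0,-1],
  [[0,-1.5,0],0,-1],
  [[-2,-1.5,0],0,-1],
  [[-4,-1.5,0],0,-1],
  [[-6,-1.5,0],0,-1],
  [[-7,-1.5,0],0,-1],
  [[-7,-1.5,0],0,-1],
])

```text
time_s: 10.45
ee_pos: [504.4, 68.3, 315.4]
ee_rot: [114.5, 90.0, -70.0]
force: [-0.2, 0.6, -2.7]
gripper_width: 21.8
```

```bash
python3 - <<'E'
from h import *
save("scene","s7.png",(170,140,330,300),3.7);save("wrist","w7.png")
s,R=pose(); print(s["ee_pos"],s["force"],s["torque"])
E
```

```text
[504.00046091  68.35933151 314.34442019] [ 0.76502478  0.38991827 -2.62047848] [ 0.03934612  0.07014775 -0.04627831]
```

View pics/s7.png

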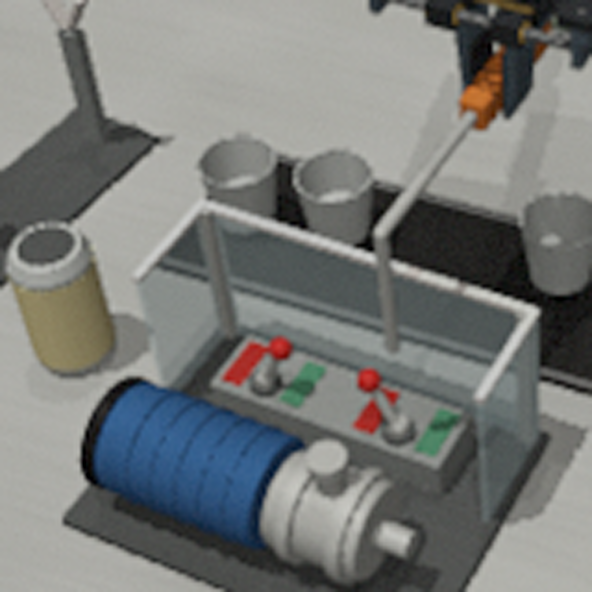

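View pics/w7.png

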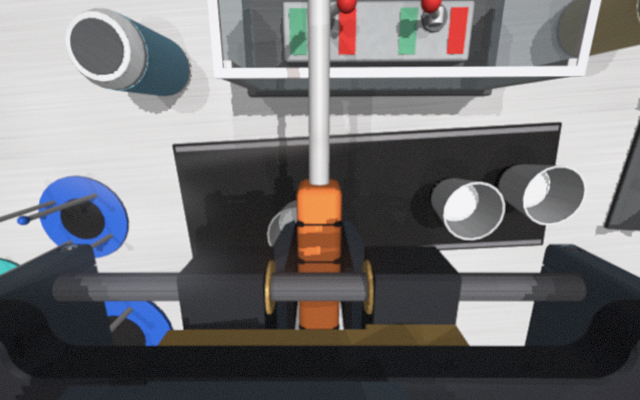

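move_arm([
  [[0,2,0],0,-1],
  [[0,4,0],0,-1],
  [[0,6,0],0,-1],
  [[0,6.3,0],0,-1],
  [[0,6.3,0],0,-1],
  [[2,6.3,0],0,-1],
  [[4,6.3,0],0,-1],
  [[6,6.3,0],0,-1],
  [[7,6.3,0],0,-1],
  [[7,6.3,0],0,-1],
])

```text
time_s: 11.8
ee_pos: [499.4, 6.2, 244.7]
ee_rot: [2.5, 89.9, 178.1]
force: [0.7, 0.5, -2.7]
gripper_width: 21.8
```

```bash
python3 - <<'E'
from h import *
save("scene","s8.png",(170,140,330,300),3.7)
s,R=pose(); print(s["ee_pos"],s["force"],s["torque"])
E
```

```text
[499.88089924   6.1093642  245.4466559 ] [-0.30939029  0.3301481  -2.13131706] [ 0.03351041  0.10729181 -0.04816751]
```

View pics/s8.png

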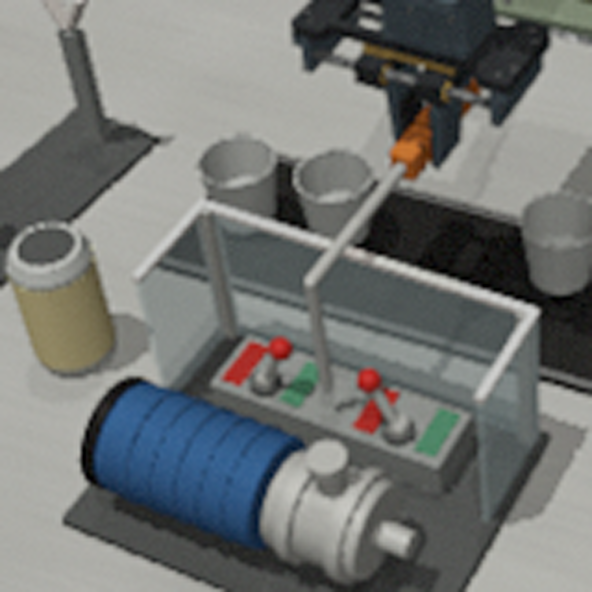

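The leg is between the levers. Pushing lever B now.

move_arm([
  [[0,1,0],0,-1],
  [[0,2,0],0,-1],
  [[0,2.6,0],0,-1],
  [[0,3.2,0],0,-1],
  [[0,3.8,0],0,-1],
  [[0,4.4,0],0,-1],
  [[0,5.0,0],0,-1],
  [[0,5.6,0],0,-1],
  [[0,6.2,0],0,-1],
  [[0,6.7,0],0,-1],
  [[0,6.8,0],0,-1],
  [[0,6.8,0],0,-1],
])

```text
time_s: 13.35
ee_pos: [494.8, -60.2, 245.6]
ee_rot: [-107.7, 89.7, 68.0]
force: [1.2, 10.5, 0.4]
gripper_width: 21.7
```

```bash
python3 - <<'E'
from h import *
save("scene","s9.png",(170,140,330,300),3.7)
s,R=pose(); print(s["ee_pos"],s["force"],s["torque"])
E
```

```text
[494.85558829 -60.13278187 245.63187109] [ 1.50947905  9.50342891 -0.17017128] [ 2.63892031 -0.63126368  1.6589887 ]
```

View pics/s9.png

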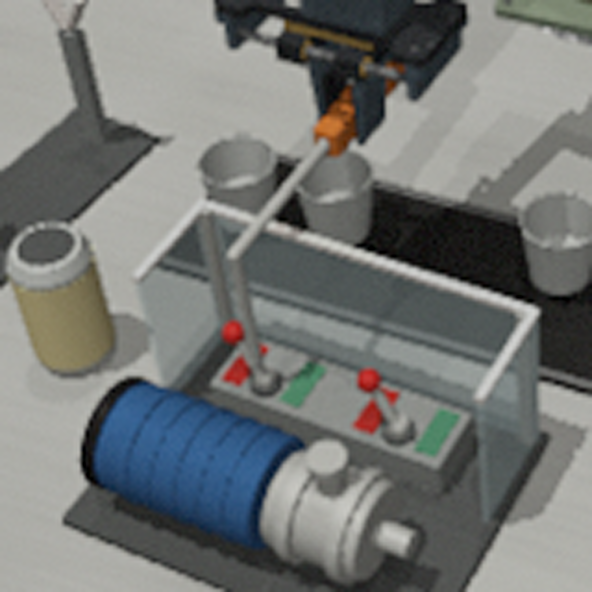

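move_arm([
  [[0,-1,0],0,-1],
  [[0,-1.5,0],0,-1],
  [[-2,-1.5,0],0,-1],
  [[-4,-1.5,0],0,-1],
  [[-6,-1.5,0],0,-1],
  [[-8,-1.5,0],0,-1],
  [[-10,-1.5,0],0,-1],
  [[-12,-1.5,0],0,-1],
  [[-13,-1.5,0],0,-1],
  [[-13,-1.5,0],0,-1],
])

```text
time_s: 14.65
ee_pos: [495.4, -47.4, 375.4]
ee_rot: [122.6, 89.9, -61.9]
force: [0.2, 0.7, -3.4]
gripper_width: 21.8
```

```bash
python3 - <<'E'
from h import *
save("scene","s10.png",(170,100,330,260),3.7);save("wrist","w10.png")
s,R=pose(); print(s["ee_pos"],s["force"],s["torque"])
o=np.array([674,-8]); a=np.radians(-4.5); U=np.array([[np.cos(a),np.sin(a)],[-np.sin(a),np.cos(a)]])
X=onz("scene",(232.3,229.3),95); print(X, U@(X[:2]-o))
go(515.8,-389.2,310,82.3)
E
```

```text
[495.05989756 -47.20153172 374.31470073] [ 0.13444746 -0.53453853 -3.25004472] [ 0.0079892   0.10216062 -0.00711162]
[666.19650719 -86.73021399  95.        ] [ -1.60233585 -79.09977   ]
tcp [495.1 -47.2 374.3] psi -94.5 tilt 0.11 q6 87.7 -> shift [ 0.44 33.93 -4.75] turn 0.056 t 14.75
```

View pics/s10.png

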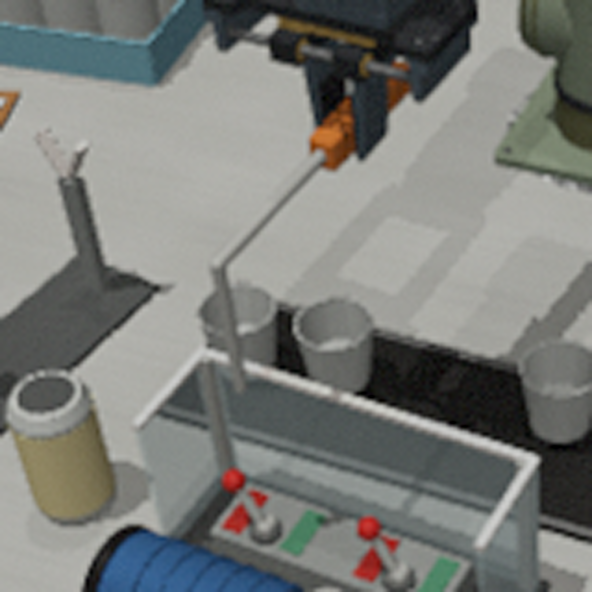

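View pics/w10.png

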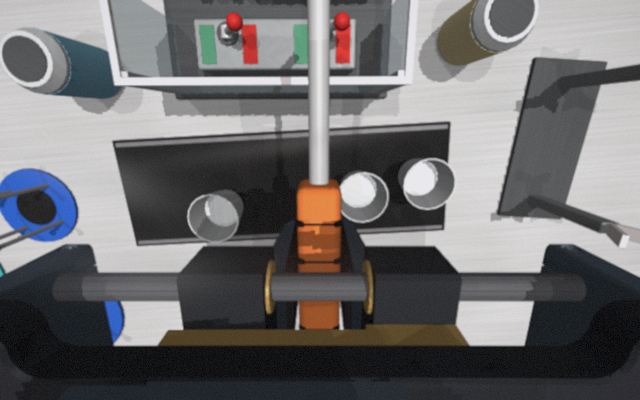

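Both levers lean to red. Carrying the rod back above its rest.

move_arm([
  [[0,2,0],0,-1],
  [[0,5,-0.5],0.01,-1],
  [[0,9,-1],0.02,-1],
  [[0,13,-1.5],0.03,-1],
  [[0,17,-2],0.04,-1],
  [[0,21,-3],0.05,-1],
  [[0,25,-3.5],0.056,-1],
  [[0,29,-4],0.056,-1],
  [[0.2,32,-4.5],0.056,-1],
  [[0.4,33.5,-4.7],0.056,-1],
  [[0.4,33.9,-4.7],0.056,-1],
  [[0.4,33.9,-4.7],0.056,-1],
  [[0.4,33.9,-4.7],0.056,-1],
])

```text
time_s: 16.38
ee_pos: [515.9, -387.6, 371.7]
ee_rot: [-158.1, 90.0, 14.3]
force: [0.0, 1.1, -2.3]
gripper_width: 21.8
```

```bash
python3 - <<'E'
from h import *
save("scene","s11.png",(90,80,250,240),3.7);save("wrist","w11.png")
go(515.8,-389.2,200,82.3)
E
```

```text
tcp [ 515.9 -387.8  371.8] psi -97.6 tilt 0.03 q6 59.7 -> shift [11.18  0.14  0.  ] turn 0.001 t 16.475
```

View pics/s11.png

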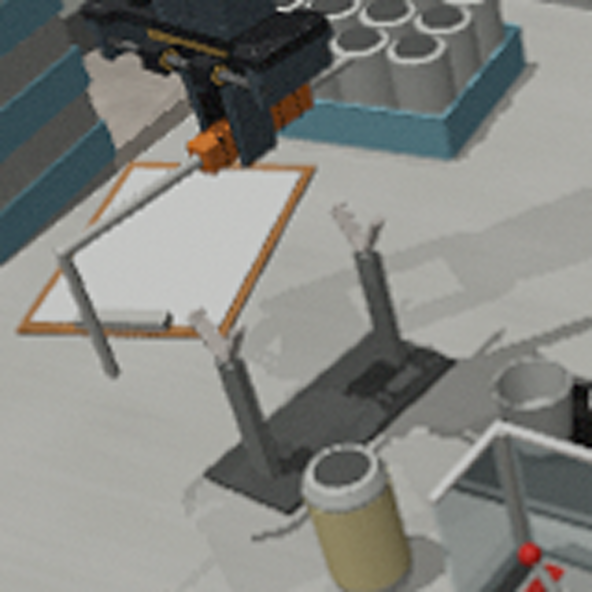

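View pics/w11.png

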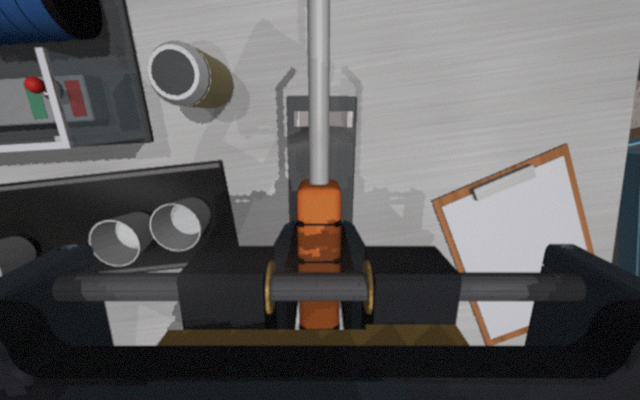

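move_arm([
  [[3,0.1,0],0,-1],
  [[6,0.1,0],0,-1],
  [[9,0.1,0],0,-1],
  [[11,0.1,0],0,-1],
  [[12.5,0.1,0],0,-1],
  [[14,0.1,0],0,-1],
  [[15,0.1,0],0,-1],
  [[16,0.1,0],0,-1],
  [[16,0.1,0],0,-1],
  [[16,0.1,0],0,-1],
])

```text
time_s: 17.73
ee_pos: [515.9, -390.5, 211.8]
ee_rot: [124.5, 89.9, -63.2]
force: [-0.7, -4.0, -2.4]
gripper_width: 21.7
```

```bash
python3 - <<'E'
from h import *
save("scene","s12.png",(90,80,250,240),3.7);s,R=pose(); print(s["ee_pos"],s["force"],s["torque"])
E
```

```text
[ 515.866242   -390.44224951  211.82372388] [-0.5134764  -3.39729971 -3.49901603] [-0.70842188  0.06214951 -0.28519724]
```

View pics/s12.png

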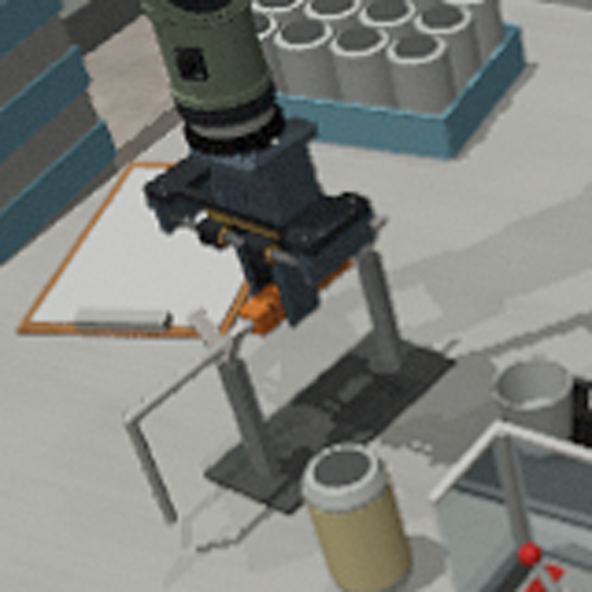

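move_arm([
  [[0.1,0,0],0,-1],
  [[0.1,0,0],0,-0.3],
  [[0.1,0,0],0,0],
  [[0.1,0,0],0,0.5],
  [[0.1,0,0],0,1],
  [[0.1,0,0],0,1],
  [[-2,0,0],0,1],
  [[-5,0,0],0,1],
  [[-9,0,0],0,1],
  [[-12,0,0],0,1],
  [[-12,0,0],0,1],
])

```text
time_s: 19.15
ee_pos: [516.4, -390.1, 334.1]
ee_rot: [149.9, 89.7, -37.8]
force: [-0.2, 0.1, -0.8]
gripper_width: 91.0
```

```bash
python3 - <<'E'
from h import *
save("scene","s13.png",(90,80,250,240),3.7);save("wrist","w13.png");save("top","t13.png")
go(464.3,-100.5,215,6)
E
```

```text
tcp [ 515.2 -389.3  329.6] psi -97.7 tilt 0.16 q6 59.6 -> shift [  5.53 -27.93   8.9 ] turn 1.332 t 19.3
```

View pics/s13.png

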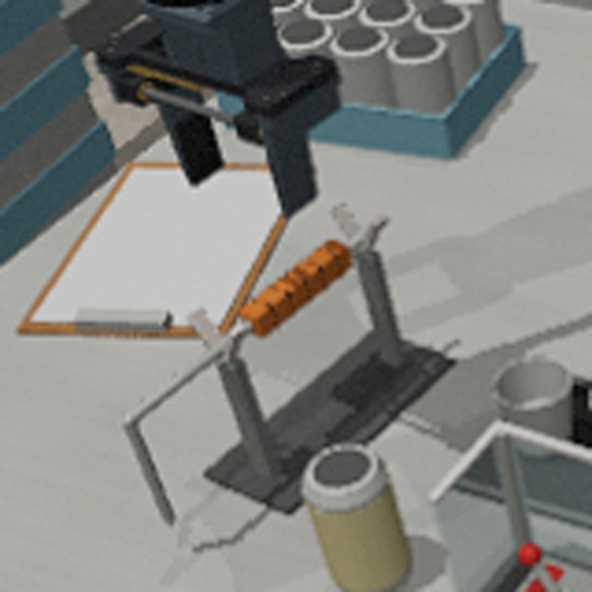

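View pics/w13.png

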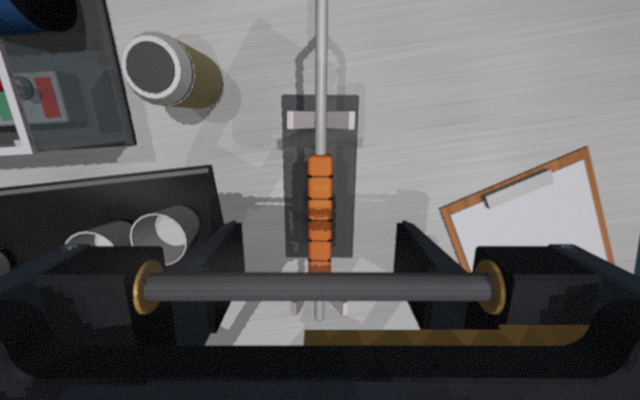

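View pics/t13.png

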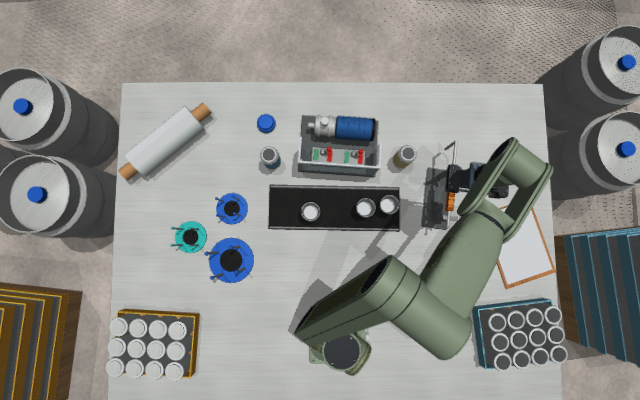

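```bash
python3 - <<'E'
from h import *
go(473,-187,200,6)
E
```

```text
tcp [ 515.2 -389.3  329.6] psi -97.7 tilt 0.16 q6 59.6 -> shift [  7.01 -19.47   6.88] turn 1.332 t 19.3
```

move_arm([
  [[0,-4,1],-0.18,1],
  [[0,-8,3],-0.36,1],
  [[0,-12,5],-0.54,1],
  [[0,-16,6.9],-0.72,1],
  [[0,-19.5,6.9],-0.9,1],
  [[2,-19.5,6.9],-1.08,1],
  [[4,-19.5,6.9],-1.26,1],
  [[6,-19.5,6.9],-1.44,1],
  [[7,-19.5,6.9],-1.62,1],
  [[7,-19.5,6.9],-1.81,1],
  [[7,-19.5,6.9],-1.81,1],
  [[7,-19.5,6.9],-1.81,1],
  [[7,-19.5,6.9],-1.81,1],
])

```text
time_s: 20.92
ee_pos: [473.3, -187.2, 261.1]
ee_rot: [-107.3, 90.0, 168.6]
force: [-0.3, -0.2, 0.6]
gripper_width: 91.0
```

```bash
python3 - <<'E'
from h import *
save("wrist","w14.png"); c=cal("wrist")
go(473,-187,69,6)
print(proj("wrist",[[473,-187,81],[464.3,-101,81],[450,98.5,81]],c))
E
```

```text
tcp [ 473.4 -187.2  261.2] psi 6.0 tilt 0.0 q6 -28.8 -> shift [13.22 -0.03 -0.02] turn -0.001 t 20.975
[[ 318.45342952  201.65801977]
 [ 318.72777877  103.47485587]
 [ 328.40698426 -212.87203566]]
```

View pics/w14.png

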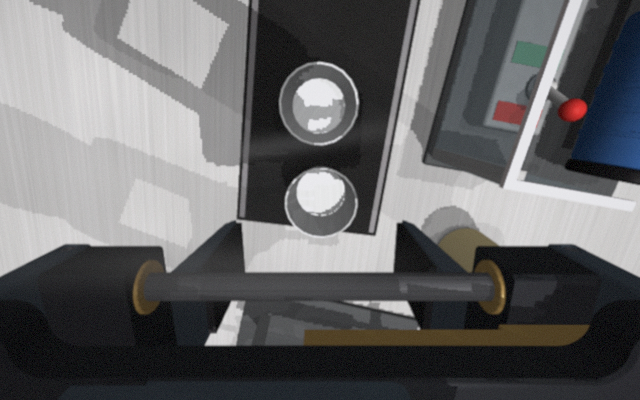

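The cup C rim is at (321,202), predicted (318,202). Descending and gripping near the rim.

move_arm([
  [[4,0,0],0,1],
  [[8,0,0],0,1],
  [[11,0,0],0,1],
  [[12.7,0,0],0,1],
  [[12.7,0,0],0,1],
  [[12.7,0,0],0,-1],
  [[12.7,0,0],0,-1],
  [[12.7,0,0],0,-1],
  [[12.7,0,0],0,-1],
  [[12.7,0,0],0,-1],
  [[12.7,0,0],0,-1],
], force=25)

```text
time_s: 22.35
ee_pos: [474.3, -187.5, 135.1]
ee_rot: [63.9, 89.8, -20.1]
force: [1.1, 1.1, 5.5]
gripper_width: 66.6
```

move_arm([
  [[-2,0,0],0,-1],
  [[-5,0,0],0,-1],
  [[-9,0,0],0,-1],
  [[-13,0,0],0,-1],
  [[-14,0,0],0,-1],
  [[-14,0,0],0,-1],
])

```text
time_s: 23.1
ee_pos: [472.8, -187.0, 273.3]
ee_rot: [-114.0, 89.9, 162.0]
force: [0.1, 1.0, -3.3]
gripper_width: 66.8
```

```bash
python3 - <<'E'
from h import *
save("wrist","w15.png"); save("scene","s15.png",(170,60,330,220),3.7);s,R=pose(); print(s["force"],s["gripper_width"])
go(469.6,397,225,6)
E
```

```text
[ 0.49473819  0.38551673 -2.94690588] 67.1094966861031
tcp [ 472.4 -186.8  272.1] psi 6.0 tilt 0.25 q6 -28.9 -> shift [ -1.2    5.83 -58.09] turn 0.0 t 23.2
```

View pics/w15.png

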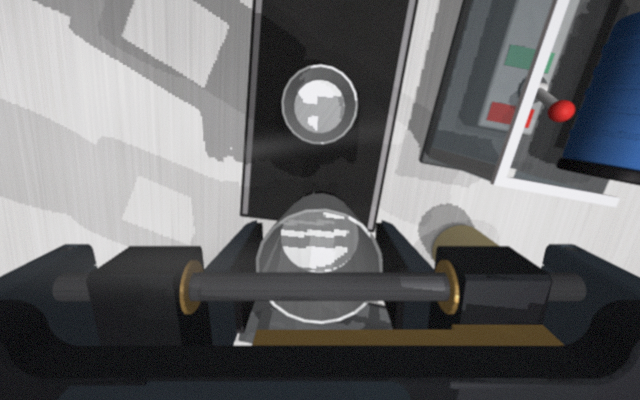

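View pics/s15.png

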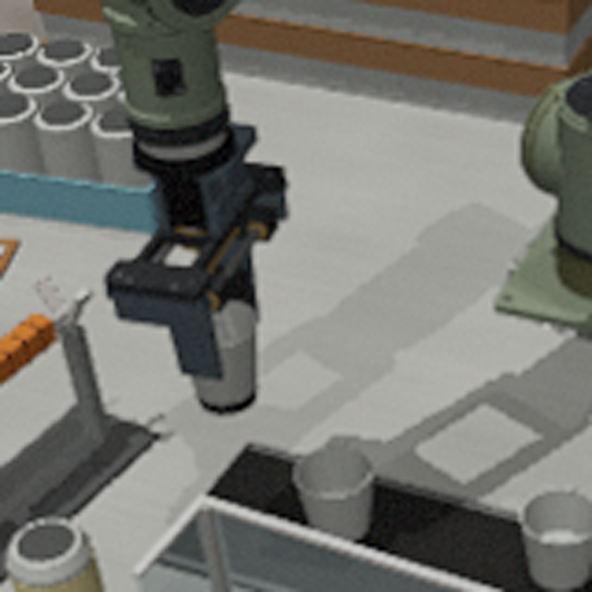

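move_arm([
  [[-1.2,0,-2],0,-1],
  [[-1.2,0.5,-6],0,-1],
  [[-1.2,1,-11],0,-1],
  [[-1.2,1.6,-16],0,-1],
  [[-1.2,2.1,-21],0,-1],
  [[-1.2,2.6,-26],0,-1],
  [[-1.2,3.1,-31],0,-1],
  [[-1.2,3.6,-36],0,-1],
  [[-1.2,4.1,-41],0,-1],
  [[-1.2,4.6,-46],0,-1],
  [[-1.2,5.1,-51],0,-1],
  [[-1.2,5.6,-55],0,-1],
  [[-1.2,5.8,-57.5],0,-1],
  [[-1.2,5.8,-58.1],0,-1],
  [[-1.2,5.8,-58.1],0,-1],
  [[-1.2,5.8,-58.1],0,-1],
])

```text
time_s: 25.2
ee_pos: [470.3, 395.3, 286.4]
ee_rot: [-16.1, 89.9, -100.2]
force: [-0.3, 0.1, -1.3]
gripper_width: 67.0
```

```bash
python3 - <<'E'
from h import *
save("wrist","w16.png"); save("scene","s16.png",(340,100,500,260),3.7);s,R=pose(); print(s["force"],s["gripper_width"])
go(469.6,397,75,6)
a=np.radians(6.3)
P=[[469.6+x*np.cos(a)-y*np.sin(a),397+x*np.sin(a)+y*np.cos(a),115] for x in(-29.7,29.7) for y in (-29.7,29.7)]
print(proj("wrist",P).round(0).tolist())
E
```

```text
[-1.40977057  0.42637721 -2.25530989] 66.78620993317539
tcp [470.4 395.5 286.5] psi 5.9 tilt 0.02 q6 33.1 -> shift [15.15 -0.07 -0.16] turn -0.001 t 25.3
[[286.0, 234.0], [284.0, 170.0], [351.0, 234.0], [352.0, 170.0]]
```

View pics/w16.png

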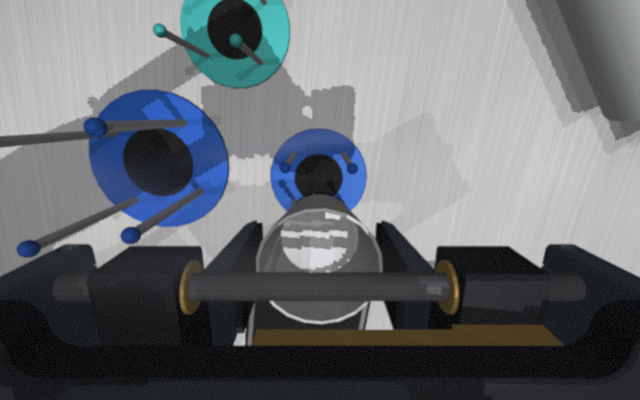

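View pics/s16.png

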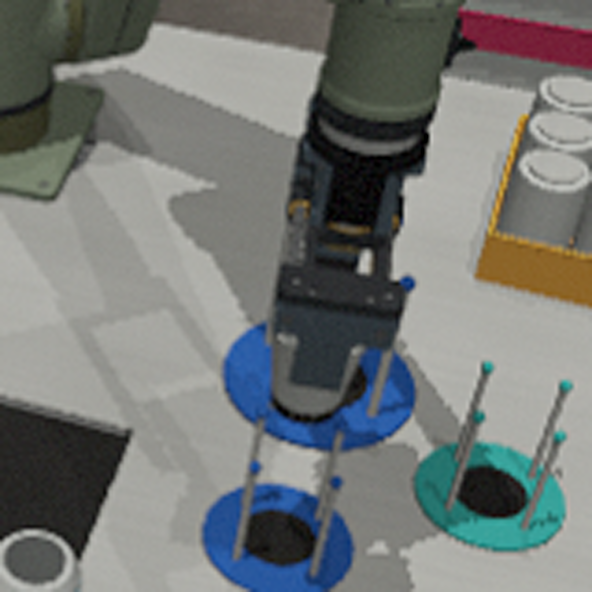

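move_arm([
  [[2,-0.1,-0.1],0,-1],
  [[5,-0.1,-0.1],0,-1],
  [[7,-0.1,-0.1],0,-1],
  [[9,-0.1,-0.1],0,-1],
  [[11,-0.1,-0.1],0,-1],
  [[13,-0.1,-0.1],0,-1],
  [[14,-0.1,-0.1],0,-1],
  [[14.6,-0.1,-0.1],0,-1],
  [[15,-0.1,-0.1],0,-1],
  [[15,-0.1,-0.1],0,-1],
])

```text
time_s: 26.55
ee_pos: [469.2, 397.6, 136.4]
ee_rot: [108.1, 90.0, 24.1]
force: [0.7, 0.2, -2.7]
gripper_width: 66.9
```

```bash
python3 - <<'E'
from h import *
save("scene","s17.png",(340,100,500,260),3.7);s,R=pose(); print(s["ee_pos"],s["force"],s["torque"],s["gripper_width"])
E
```

```text
[469.29047077 397.67536985 136.628638  ] [ 0.98683298 -0.05998859 -2.8767536 ] [-0.03485913 -0.11338264 -0.00592294] 67.19049647233861
```

View pics/s17.png

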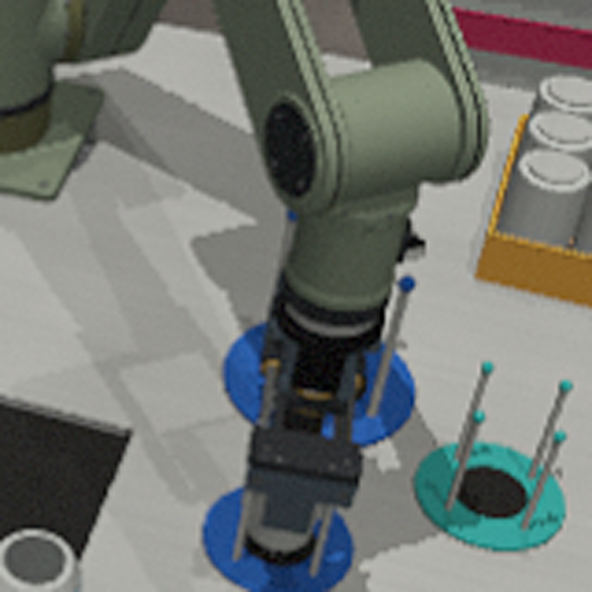

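move_arm([
  [[0.2,0,0],0,-1],
  [[0.2,0,0],0,-1],
  [[0.2,0,0],0,0.7],
  [[0.2,0,0],0,0.9],
  [[0.2,0,0],0,1],
  [[0.2,0,0],0,1],
  [[-3,0,0],0,1],
  [[-7,0,0],0,1],
  [[-11,0,0],0,1],
  [[-15,0,0],0,1],
  [[-15,0,0],0,1],
])

```text
time_s: 27.98
ee_pos: [470.1, 398.4, 290.0]
ee_rot: [122.6, 89.6, 38.6]
force: [-0.1, 0.4, -0.3]
gripper_width: 91.0
```

```bash
python3 - <<'E'
from h import *
save("wrist","w18.png");save("top","t18.png",(180,120,420,280),3.3)
print(proj("wrist",[469.6,397,81]))
s,R=pose(); print(s["gripper_width"])
go(464.3,-100.5,215,6)
E
```

```text
[[319.56885015 195.59967959]]
91.293034445425
tcp [468.9 397.4 285.9] psi 6.0 tilt 0.02 q6 33.2 -> shift [ 1.11 -5.67 49.46] turn 0.0 t 28.075
```

View pics/w18.png

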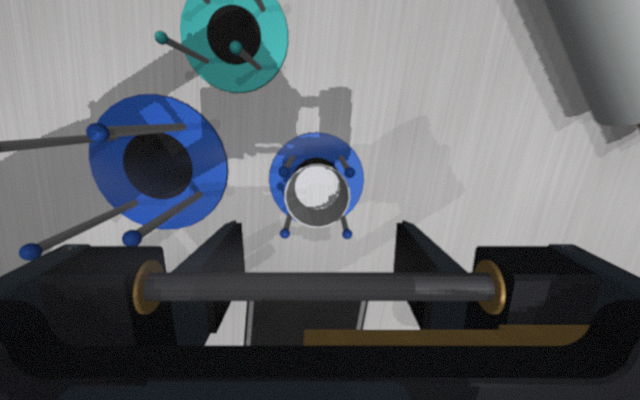

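View pics/t18.png

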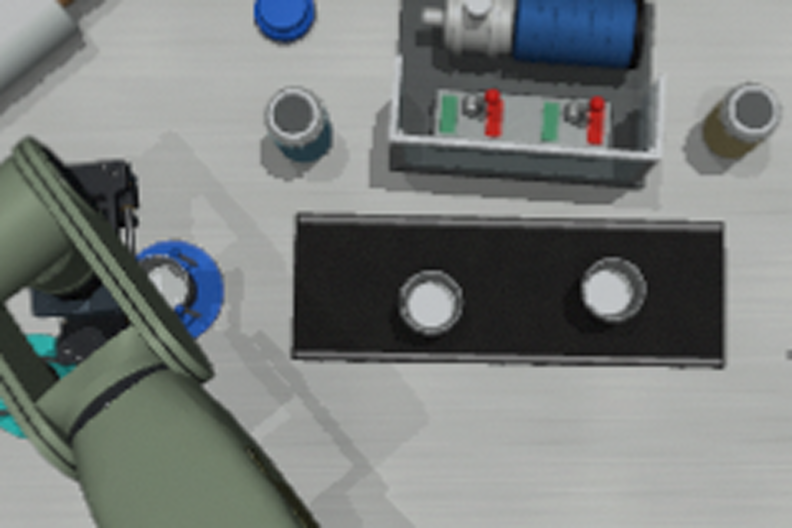

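Cup 1 is seated in the caddy. Next is cup B.

move_arm([
  [[0,0,3],0,1],
  [[0,-1,8],0,1],
  [[0,-1.5,14],0,1],
  [[0,-2,20],0,1],
  [[0,-3,26],0,1],
  [[0,-4,32],0,1],
  [[0,-5,38],0,1],
  [[0,-5.7,43],0,1],
  [[0.5,-5.7,47],0,1],
  [[1,-5.7,49.5],0,1],
  [[1,-5.7,49.5],0,1],
  [[1,-5.7,49.5],0,1],
  [[1,-5.7,49.5],0,1],
])

```text
time_s: 29.7
ee_pos: [464.1, -99.7, 276.0]
ee_rot: [-126.9, 90.0, 149.2]
force: [-0.4, -0.5, 0.7]
gripper_width: 91.2
```

```bash
python3 - <<'E'
from h import *
save("wrist","w19.png"); print(proj("wrist",[464.3,-100.5,81]))
go(464.3,-100.5,74,6)
E
```

```text
[[318.86436787 198.49720357]]
tcp [464.2 -99.8 276.2] psi 6.1 tilt 0.01 q6 -19.6 -> shift [14.22  0.    0.08] turn 0.002 t 29.75
```

View pics/w19.png

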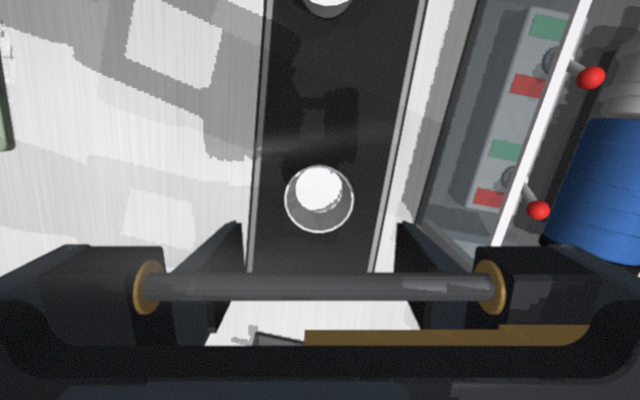

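Cup B's rim is at (319,198) as predicted. Gripping it.

move_arm([
  [[4,0,0],0,1],
  [[8,0,0],0,1],
  [[12,0,0],0,1],
  [[14.1,0,0],0,1],
  [[14.1,0,0],0,1],
  [[14.1,0,0],0,-1],
  [[14.1,0,0],0,-1],
  [[14.1,0,0],0,-1],
  [[14.1,0,0],0,-1],
  [[14.1,0,0],0,-1],
  [[14.1,0,0],0,-1],
  [[12,0,0],0,-1],
  [[9,0,0],0,-1],
  [[5,0,0],0,-1],
  [[1,0,0],0,-1],
  [[-2,0,0],0,-1],
  [[-3,0,0],0,-1],
  [[-3,0,0],0,-1],
], force=25)

```text
time_s: 32.0
ee_pos: [464.1, -100.6, 305.9]
ee_rot: [-93.7, 90.0, -177.7]
force: [0.3, -0.6, -2.3]
gripper_width: 66.6
```

```bash
python3 - <<'E'
from h import *
s,R=pose(); print(s["force"],s["gripper_width"])
go(469.6,397,245,6)
E
```

```text
[ 0.31784759 -0.55453655 -2.34252971] 66.56651295384934
tcp [ 464.1 -100.6  305.9] psi 6.0 tilt 0.01 q6 -19.6 -> shift [  0.08   5.76 -49.43] turn 0.0 t 32.0
```

move_arm([
  [[0,0,-3],0,-1],
  [[0,1,-8],0,-1],
  [[0,1.5,-13],0,-1],
  [[0,2,-18],0,-1],
  [[0,3,-23],0,-1],
  [[0,3.6,-28],0,-1],
  [[0,4.2,-33],0,-1],
  [[0,4.8,-38],0,-1],
  [[0,5.4,-43],0,-1],
  [[0,5.7,-47],0,-1],
  [[0,5.8,-49.5],0,-1],
  [[0,5.8,-49.5],0,-1],
  [[0,5.8,-49.5],0,-1],
  [[0,5.8,-49.5],0,-1],
])

```text
time_s: 33.75
ee_pos: [470.3, 396.3, 306.3]
ee_rot: [-11.0, 90.0, -95.0]
force: [0.6, 0.3, -1.6]
gripper_width: 66.8
```

```bash
python3 - <<'E'
from h import *
save("wrist","w20.png")
go(469.4,397.6,106,6)
E
```

```text
tcp [470.3 396.5 306.5] psi 5.9 tilt 0.02 q6 33.1 -> shift [14.05 -0.08 -0.13] turn -0.001 t 33.8
```

View pics/w20.png

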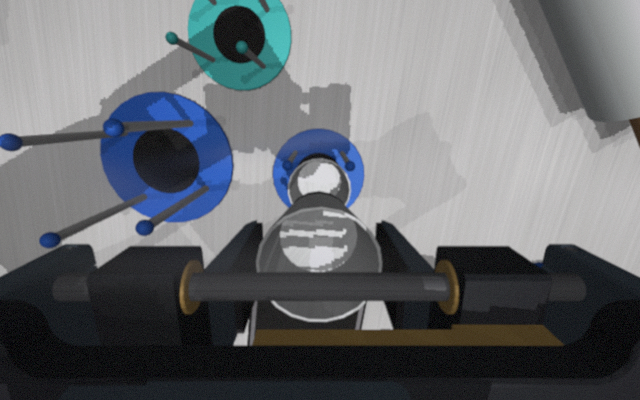

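move_arm([
  [[3,-0.1,-0.1],0,-1],
  [[6,-0.1,-0.1],0,-1],
  [[8,-0.1,-0.1],0,-1],
  [[10,-0.1,-0.1],0,-1],
  [[11.5,-0.1,-0.1],0,-1],
  [[12.7,-0.1,-0.1],0,-1],
  [[13.5,-0.1,-0.1],0,-1],
  [[13.9,-0.1,-0.1],0,-1],
  [[13.9,-0.1,-0.1],0,-1],
])

```text
time_s: 34.92
ee_pos: [469.3, 398.7, 167.6]
ee_rot: [107.7, 89.9, 23.7]
force: [0.3, -0.3, -2.0]
gripper_width: 66.9
```

```bash
python3 - <<'E'
from h import *
save("scene","s21.png",(340,100,500,260),3.7);save("wrist","w21.png");s,R=pose(); print(s["ee_pos"],s["force"],s["torque"],s["gripper_width"])
E
```

```text
[469.24730705 398.70518994 167.56350927] [ 0.5549113  -0.54429057 -1.31231995] [-0.07072142 -0.34148596 -0.01722848] 66.5250282430146
```

View pics/s21.png

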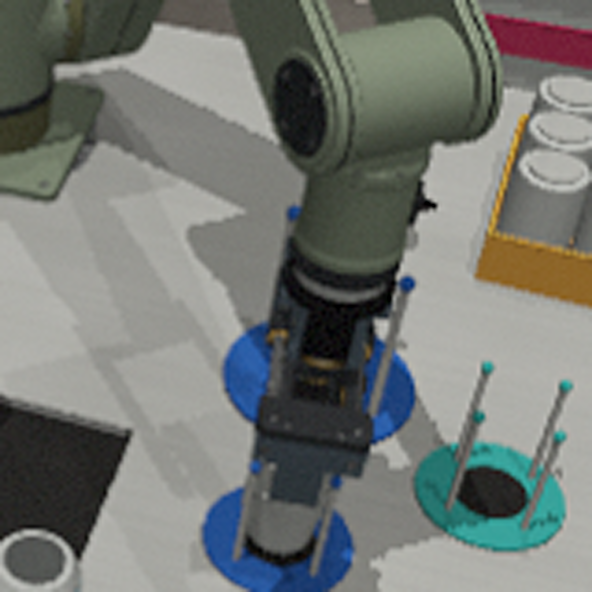

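move_arm([
  [[0.2,0,0],0,-1],
  [[0.2,0,0],0,-1],
  [[0.2,0,0],0,0.7],
  [[0.2,0,0],0,0.9],
  [[0.2,0,0],0,1],
  [[0.2,0,0],0,1],
  [[-3,0,0],0,1],
  [[-7,0,0],0,1],
  [[-11,0,0],0,1],
  [[-15,0,0],0,1],
  [[-15,0,0],0,1],
])

```text
time_s: 36.4
ee_pos: [469.9, 399.4, 320.9]
ee_rot: [123.3, 89.6, 39.3]
force: [0.4, 0.1, 0.1]
gripper_width: 91.1
```

```bash
python3 - <<'E'
from h import *
save("wrist","w22.png");save("top","t22.png",(180,120,420,280),3.3);save("scene","s22.png",(200,140,480,280),2.8)
print(proj("wrist",[[469.6,397,112],[469.6,397,81]]).round(1))
go(450,98.3,235,6)
E
```

```text
[[320.1 196.5]
 [320.1 189.3]]
tcp [468.6 398.2 315.9] psi 6.0 tilt 0.14 q6 33.3 -> shift [ 2.14 -4.99 29.63] turn 0.0 t 36.55
```

View pics/w22.png

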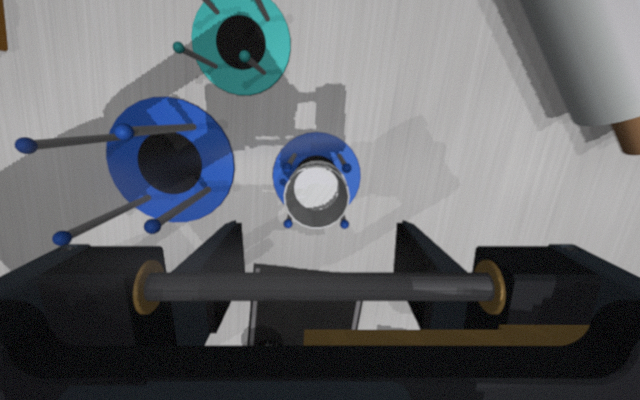

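View pics/t22.png

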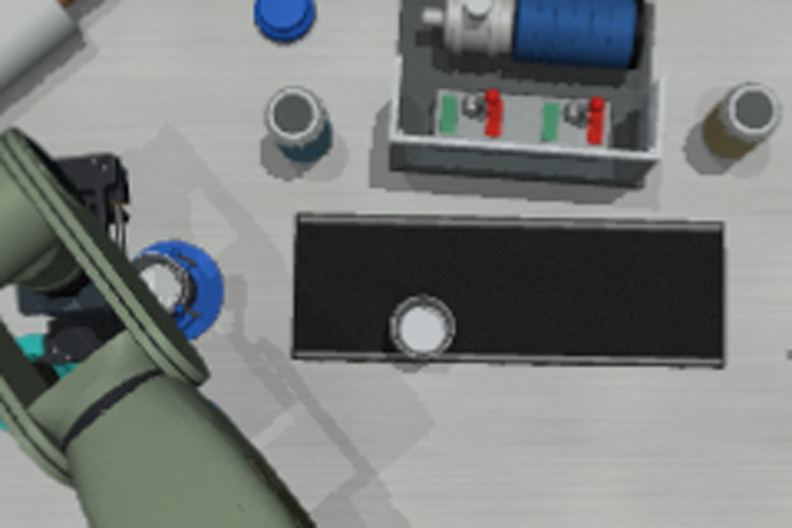

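View pics/s22.png

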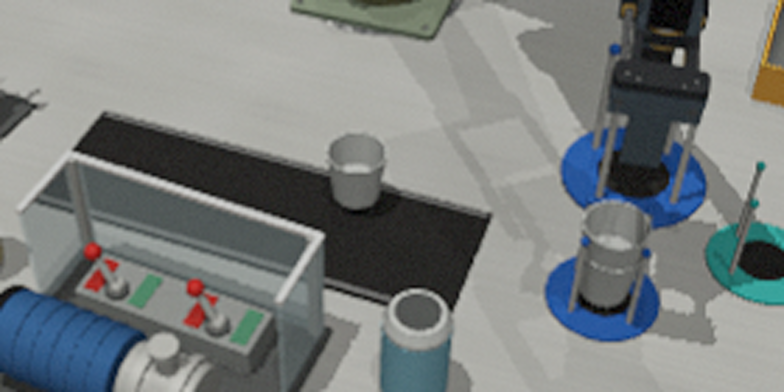

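Cup A was knocked aside: its rim is now at top pixel (307.5,218.5). Re-measuring. The second cup nested properly.

```bash
python3 - <<'E'
from h import *
X=onz("top",(180+422/3.3-.35,120+326/3.3-.35),81); print(X, onz("scene",(200+357/2.8-.3,140+152/2.8-.3),81))
go(X[0],X[1],215,6)
E
```

```text
[424.42627305 107.97886555  81.        ] [424.87988074 109.37717755  81.        ]
tcp [468.6 398.2 315.9] psi 6.0 tilt 0.14 q6 33.3 -> shift [ 4.14 -7.42 28.4 ] turn 0.0 t 36.55
```

move_arm([
  [[0,0,3],0,1],
  [[0,-1,8],0,1],
  [[0,-3,14],0,1],
  [[1,-5,20],0,1],
  [[2.5,-7,25],0,1],
  [[4,-7.4,28.4],0,1],
  [[4,-7.4,28.4],0,1],
  [[4,-7.4,28.4],0,1],
  [[4,-7.4,28.4],0,1],
])

```text
time_s: 37.67
ee_pos: [425.5, 109.3, 277.3]
ee_rot: [126.8, 90.0, 42.9]
force: [-0.2, -0.5, 0.3]
gripper_width: 91.4
```

```bash
python3 - <<'E'
from h import *
save("wrist","w23.png"); print(proj("wrist",[424.6,108.3,81]))
go(424.6,108.3,74,6)
E
```

```text
[[317.75975731 198.38479329]]
tcp [425.5 109.3 277.3] psi 6.1 tilt 0.02 q6 6.8 -> shift [14.33 -0.1   0.09] turn 0.002 t 37.725
```

View pics/w23.png

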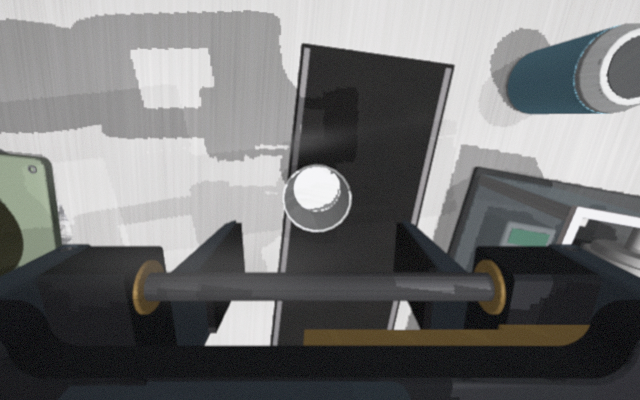

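move_arm([
  [[4,-0.1,0.1],0,1],
  [[8,-0.1,0.1],0,1],
  [[12,-0.1,0.1],0,1],
  [[14.2,-0.1,0.1],0,1],
  [[14.2,-0.1,0.1],0,1],
  [[14.2,-0.1,0.1],0,-1],
  [[14.2,-0.1,0.1],0,-1],
  [[14.2,-0.1,0.1],0,-1],
  [[14.2,-0.1,0.1],0,-1],
  [[14.2,-0.1,0.1],0,-1],
  [[14.2,-0.1,0.1],0,-1],
  [[12,-0.1,0.1],0,-1],
  [[9,-0.1,0.1],0,-1],
  [[5,-0.1,0.1],0,-1],
  [[1,-0.1,0.1],0,-1],
  [[-3,-0.1,0.1],0,-1],
  [[-5.5,-0.1,0.1],0,-1],
  [[-5.5,-0.1,0.1],0,-1],
], force=25)

```text
time_s: 39.98
ee_pos: [424.9, 107.4, 333.6]
ee_rot: [95.1, 89.8, 11.1]
force: [-0.6, -0.2, -2.2]
gripper_width: 66.7
```

```bash
python3 - <<'E'
from h import *
s,R=pose(); print(s["force"],s["gripper_width"])
go(469.2,398.3,270,6)
save("wrist","w24.png")
E
```

```text
[-0.57210668 -0.22043021 -2.21792562] 66.70995089756441
tcp [424.9 107.4 333.6] psi 6.0 tilt 0.25 q6 6.7 -> shift [  0.41   7.45 -28.47] turn 0.0 t 39.975
```

View pics/w24.png

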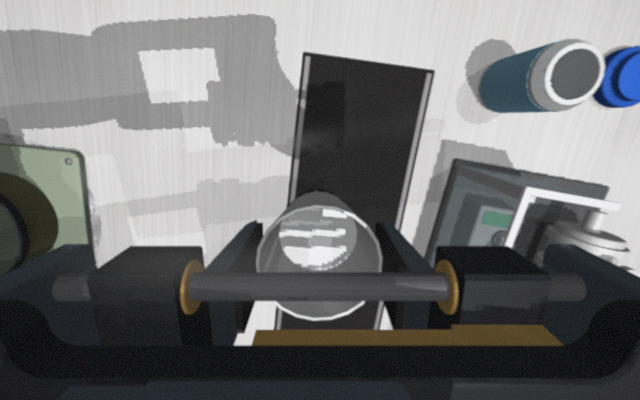

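move_arm([
  [[0,1,-3],0,-1],
  [[0,3,-8],0,-1],
  [[0,5,-13],0,-1],
  [[0,6.5,-18],0,-1],
  [[0,7.3,-23],0,-1],
  [[0,7.5,-27],0,-1],
  [[0,7.5,-28.5],0,-1],
  [[0,7.5,-28.5],0,-1],
  [[0,7.5,-28.5],0,-1],
  [[0,7.5,-28.5],0,-1],
])

```text
time_s: 41.28
ee_pos: [469.2, 397.3, 332.5]
ee_rot: [26.7, 90.0, -57.4]
force: [-1.1, -0.1, -2.2]
gripper_width: 66.2
```

```bash
python3 - <<'E'
from h import *
go(469.2,398.3,137,6)
save("wrist","w25.png")
E
```

```text
tcp [469.2 397.3 332.5] psi 5.9 tilt 0.03 q6 33.3 -> shift [ 1.355e+01  1.000e-02 -1.100e-01] turn -0.001 t 41.275
```

View pics/w25.png

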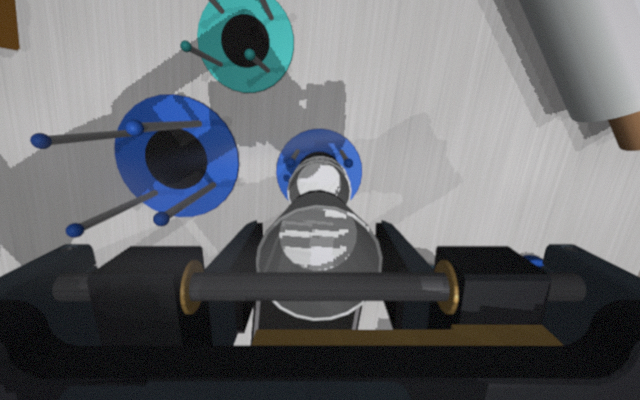

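move_arm([
  [[3,0,-0.1],0,-1],
  [[6,0,-0.1],0,-1],
  [[8,0,-0.1],0,-1],
  [[10,0,-0.1],0,-1],
  [[11.5,0,-0.1],0,-1],
  [[12.7,0,-0.1],0,-1],
  [[13.2,0,-0.1],0,-1],
  [[13.4,0,-0.1],0,-1],
  [[13.6,0,-0.1],0,-1],
  [[13.6,0,-0.1],0,-1],
])

```text
time_s: 42.58
ee_pos: [469.5, 399.9, 198.3]
ee_rot: [117.4, 89.8, 33.4]
force: [-0.2, -1.5, 4.9]
gripper_width: 66.5
```

```bash
python3 - <<'E'
from h import *
save("scene","s26.png",(340,100,500,260),3.7);s,R=pose(); print(s["ee_pos"],s["force"],s["torque"],s["gripper_width"])
E
```

```text
[469.51286812 399.90858472 198.33911233] [-0.68193621 -1.85591886  6.09343976] [-0.30925327  0.01089337 -0.01736111] 66.4577365389075
```

View pics/s26.png

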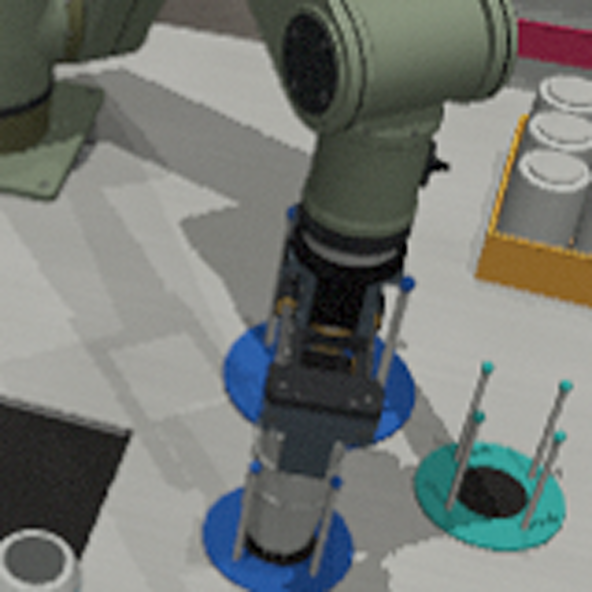

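Contact shows +6 N upward, so the cup is on its seat. Releasing, then retreating.

move_arm([
  [[0,0,0],0,-0.5],
  [[0,0,0],0,0.7],
  [[0,0,0],0,0.9],
  [[0,0,0],0,1],
  [[0,0,0],0,1],
  [[-3,0,0],0,1],
  [[-7,0,0],0,1],
  [[-11,0,0],0,1],
  [[-13,0,5],0,1],
  [[-13,0,11],0,1],
  [[-13,0,17],0,1],
  [[-13,0,23],0,1],
  [[-13,0,29],0,1],
  [[-13,0,35],0,1],
  [[-13,0,35],0,1],
  [[-13,0,35],0,1],
])

```text
time_s: 44.62
ee_pos: [505.6, 51.7, 326.2]
ee_rot: [178.7, 90.0, 94.7]
force: [-0.7, -0.3, -0.8]
gripper_width: 91.1
```

```bash
python3 - <<'E'
from h import *
save("top","t27.png",(180,110,480,290),2.6);save("scene","s27.png",(100,120,500,300),2);save("scene","s27b.png",(370,160,470,270),6)
save("top","t27b.png",(195,175,275,245),8)
s,R=pose(); print(s["ee_pos"],s["force"],s["gripper_width"],s["time_s"])
E
```

```text
[505.47742193  52.80863645 326.15987686] [0.50024536 0.45457302 0.73087964] 91.0919448496297 44.825
```

View pics/t27.png

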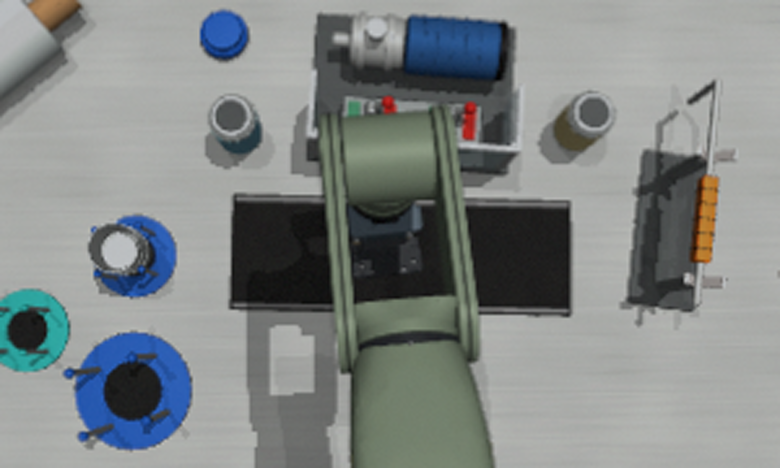

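View pics/s27.png

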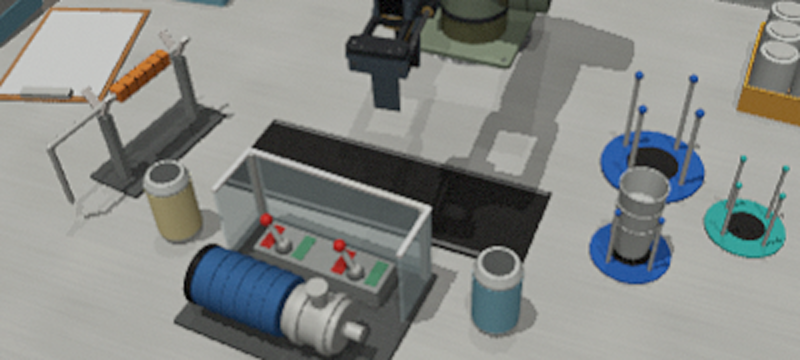

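View pics/s27b.png

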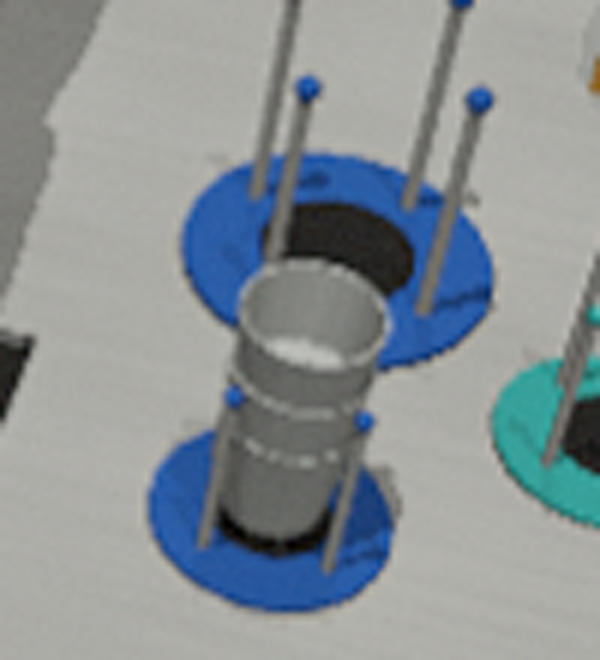

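View pics/t27b.png

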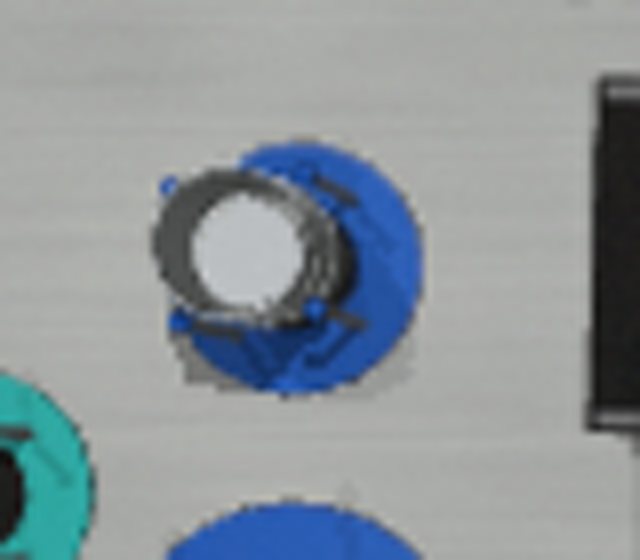

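```bash
python3 - <<'E'
from h import *
print(tri((195+237/8-.4,175+247/8-.4),(370+315/6-.4,160+315/6-.4)))
P=[[469.6,397.5,z] for z in (143,112,81)]
print(((proj("top",P)-[195,175])*8+3).round(0).tolist(), ((proj("scene",P)-[370,160])*6+2).round(0).tolist())
E
```

```text
(array([466.96484585, 396.02299199, 138.48598323]), np.float64(2.737806926806874))
[[226.0, 241.0], [243.0, 247.0], [260.0, 253.0]] [[314.0, 312.0], [303.0, 360.0], [293.0, 406.0]]
```

```bash
python3 -c "
from workcell import env
print(env.job_done())"
```

```text
the job is handed in; nothing more can be done
None
```

The job is handed in at about 45 s. All three metal cups on the bench are nested mouth up in the small blue caddy, both levers are over at red, and the rod is back in its rest, bent end down.

- **Cups:** one cup was knocked about 27 mm aside partway through, so I re-measured it before picking it up. The final pictures show three evenly spaced rims. The top rim measured about 138 mm high against an expected 143 mm, a low reading like the ones the other cups gave. Its centre was about 3 mm from the caddy's centre.
- **Levers:** I estimated them from the pictures at about -0.41 rad (left) and -0.45 rad (right), each pushed with the rod against its stop. The wrist never read more than about 11 N while pushing, and nothing showed contact with the guard or the pump unit.
- **Rod and cans:** the rod's handle and bend are within about a pixel of where they started in the top view. The two cans appear where they were at the start.

No check failed. The hand was open, well clear, and touching nothing at the end.

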